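Find the bite of a setting blade in a taper-gap gauge and mark it

TASK

Take the green-handled setting blade out of the wooden rack and slide it, held upright, into the narrowing gap between the two steel jaws of the gauge stand, feeling for where it bites: it should drag firmly between both jaws but not be forced. Let go so that the jaws hold it there upright, then slide the brass pointer along its rail up against the blade to mark the place, without pushing the blade loose. Leave the other blade, the steel ring and the multimeter where they are.

Things in the scene. Friction and masses are not known exactly. Their poses are not given: they have to be found in the camera images.
- blade_center (a point): Setting blade, green handle, about 60 g, upright in one of the two rack slots (which varies). Steel part 16 mm wide (its x), 6 mm thick (its y), 58 mm high from the foot; above it the handle; 94 mm tall in all. This point is half-way up, 47 mm above the foot; z up.
- blade_handle (a point): Middle of the green handle: a block 24 mm (x) by 14 mm (y) by 38 mm high with a white band near the top; 75 mm above the blade's foot. Best gripped across the 24 mm, so that drag along x presses on a finger. Axes as the blade's.
- spare_center (a point): Bystander: a blade of the same shape with an orange handle, in the other rack slot; point half-way up. Not to be disturbed.
- rack: Fixed dark wooden rack, 60 (x) by 130 (y) by 40 mm high, origin at the centre of its underside; slots at y = -35 and +35 mm, 19 (x) by 9 mm (y), 28 mm deep: the blades' feet are 12 mm above the table.
- fixture: Fixed gauge stand: grey bed 195 (x) by 150 (y) by 12 mm, origin at the centre of its underside, z up. Two steel jaws stand on it from x = -58 mm (wide mouth) to x = +70 mm, tops 47 mm above the table. Fixed jaw (white scale on top): face in the plane y = 0, body on the -y side. Opposite (+y) is the sprung jaw, on a blue block.
- slot_mouth (a point): Mouth of the gap: point on the bed's top (12 mm above the table) in the plane of the fixed jaw's face. Axes as fixture: +x leads into the gap, +y to the sprung jaw. Gap here 7.9 to 12.9 mm, differing each time; it narrows 1 mm per 16 mm. Jaw edges at the mouth are rounded, radius 8 mm. The bed goes on for 39 mm before the mouth; the blade's foot need not touch it.
- fixed_jaw (a point): Middle of the fixed jaw's face, at half height. The blade's leading edge first bites 30 to 110 mm past the mouth: to be felt. The sprung jaw then yields to +y with 1.8 N, plus 12 N per mm (0.75 N per mm of travel). Wanted, once let go: squeeze on this jaw 3 to 14 N (best 6 to 8); over 25 N is forcing.
- jaw_end (a point): Narrow end of the fixed jaw's face, on the bed, 128 mm past the mouth. Drag of a blade nipped by both jaws is about 2 x friction (0.5 to 0.7) x squeeze. Held off the fixed jaw it feels the sprung jaw alone, as a sideways push, and on letting go loses 12 N of squeeze per mm: bring the sideways force to zero first.
- pointer (a joint): Position of the brass pointer along its rail in m: 0 = parked beyond the narrow end, grows up to 0.13 as it is slid towards the mouth (fixture -x). It moves against about 0.8 N of friction and stays where it is left.
- pointer_knob (a point): Grip point on the pointer's upright black knob, 18 mm diameter, 80 mm above the table, 50 mm on the -y side of the fixed jaw's face. The knob's top is 94 mm above the table, its clear part begins at 60 mm. Axes as fixture.
- pointer_face (a point): Middle of the pointer arm's face that looks to the mouth (fixture -x), 55 mm above the table, 3 mm to +y of the fixed jaw's face. The arm, 8 mm thick (x) and 8 mm high, passes over the jaws from the knob to 8 mm beyond that face. It meets the steel edge of the blade, 8 mm from the blade's centre.
- setting_ring: Bystander: loose steel ring, 52 mm outside diameter, 18 mm high, origin at the centre of its underside.
- multimeter: Bystander: loose grey handheld multimeter lying flat, 85 by 150 by 34 mm, origin at the centre of its underside.
Mind the look-alikes: they are no part of the job. What is meant by the part that bears blade_center is not purple, and is the smaller of those in its own colour.

How it is judged:
By the outcome, as a careful person would: the job done as asked, in the order asked, and still so for the second after the job is handed in, with the robot touching nothing.
It also fails if it takes over 69 s, if anything falls off the work surface, if the arm or the gripper's body presses on something with over 40 N, if the wrist force passes 120 N, or if a joint passes its speed limit or range.

ROBOT

A 6-joint arm with a two-finger parallel gripper is mounted at the origin on the work surface. World frame = base frame: x ahead of the robot, y to its left, z up, the work surface at z = 0. Lengths are in m, angles in rad, forces in N, time in s.
With the tool pointing down it reaches from about 0.325 to 0.9 m from the base axis. Payload 6.1 kg.
Tool frame: the origin (TCP) lies on the centre line of the jaws, within the pads' length; the fingertips stand arm.tip_extent ahead of it and the grasp point (between the pads) lies 11 mm behind it (arm.tip_extent is the distance from the TCP to the fingertips, in m); z points along the fingers, y is the direction in which the jaws open and shut (so a half turn about z gives the same grasp; the last joint's range is limited). The gripper opens to 85 mm and grips with 20 to 120 N. Pads are 22 mm wide; open, the fingers measure 114 mm over their backs; the gripper's body (76 mm by 85 mm) begins 54 mm behind the grasp point. The pads swing forward as they close: fully open they stand 13 mm farther back than shut.
Start: joints at [-1.337, 0.22, 1.526, -0, 1.395, -0.126], TCP at [0.22, -0.585, 0.239] pointing down, gripper open.
Joint ranges: [-2.98, 2.98], [-0.91, 2.08], [0.09, 2.57], [-1.24, 4.39], [0.2, 2.65], [-2.68, 2.68]. Speed limits (rad/s): [2.57, 2.57, 3.01, 3.14, 3.14, 3.14].

INTERFACE

Orientations are given as a rotation vector (axis times angle).
In Python, from workcell import arm gives the robot as it stands. The module is installed in compiled form; this text tells all that it offers.
- The arm moves only by the tool send_rows, never from a script. Its argument "rows" is a list of rows, each a list of 7 numbers: the shift along the tool's x, y, z in cm, then the turn, a rotation vector about the tool's x, y, z in degrees, then the finger opening in cm, from 0 to 8.54. In form: [[x, y, z, ax, ay, az, jaw], ...]. A call has 1 to 12 rows; each row is the pose to reach, as a shift and turn from the pose commanded when the call began, along the tool's axes at that moment; what a row does not reach only later rows make up. A row lasts 1/12 s, in which the tool goes at most 41.7 mm and 7.16 degrees, less where a joint would pass 70% of its speed; a pose out of reach is approached as far as the arm can. A call with a gripper value outside its range is refused whole. The fingers move at their own pace and stop on an object; "newtons" is the grip in N (left out, the last holds). Time passes only in rows, so rows that repeat a pose let the fingers close. It gives the time, the measured TCP pose, the force and the opening at its end, in the units of the state.
- arm.get_obs(): the state, without advancing time (a new reading comes with each control period).
- arm.camera(name): name is "scene" or "top"; returns a dict with "color" (384x512x3 uint8, blue, green, red), "depth" (384x512 float32, m along the optical axis (not along the pixel's ray), 0 where there is no reading), "vfov" (degrees; the focal length in pixels is half the picture's height over the tangent of half this angle, whatever the lens; pixels are square), "cx", "cy" (the principal point, pixels), "dist_coeffs" ([k1, k2, p1, p2, k3] as OpenCV has them; the pictures are not rectified), "view" (4x4, takes a point from world to camera coordinates). Camera axes: x right, y up, looking along -z (the intrinsics and any distortion apply to the point x, -y, -z); pixel columns grow to the right and rows downward; lengths in m; the calibration is good to about 2 mm. A picture is of the moment at which its call begins.
- arm.close_job(): hands the job in, once; it reports no verdict.
The state is a dict: "clock": time; "joint_pos": joint angles; "qvel": joint speeds; "joint_torque": joint torques, N m; "tool_pos": TCP position; "tcp_rot": TCP orientation; "contact_force": force on the tool from outside, world axes, zero at the start; "moment": the same for the moment, N m; "grip_width": opening from 0.0 (shut) to 1.0 (fully open).
Only numpy, scipy, OpenCV 4.12 (cv2) and the standard library are available. Lean on these libraries where they do the work, as an engineer would, in place of code of your own. Each camera call takes 0.05 s, during which the arm holds its last target.

## Working session

There is one attempt and no reset: what is moved stays moved. The work goes in short steps, Python scripts to look and compute and a tool call to move; the robot and the scene stay as the last step left them, time stands still between calls to the robot, and variables do not carry over. Pictures are saved under pics/ and viewed, and the job is handed in when it is done.

Besides the shell and the picture viewer there is one more tool, called after "Request:" as name([rows], argument=value, ...), one row to a line, values as JSON. send_rows: Moves the arm, as the interface text tells. Its arguments: {"type":"object","properties":{"rows":{"type":"array"},"newtons":{"type":"number"}},"required":["rows"]}

```bash
mkdir -p pics; cat > h.py <<'E'
import numpy as np, cv2, pickle
from workcell import arm
def snap(name,tag):
    c=arm.camera(name); pickle.dump(c,open(f'pics/{tag}.pkl','wb')); cv2.imwrite(f'pics/{tag}.png',c['color']); return c
def K(c):
    h=c['color'].shape[0]; f=h/2/np.tan(np.radians(c['vfov'])/2)
    return np.array([[f,0,c['cx']],[0,f,c['cy']],[0,0,1.]])
def ray(c,uv):
    uv=np.atleast_2d(np.array(uv,float))
    n=cv2.undistortPoints(uv[:,None],K(c),np.array(c['dist_coeffs'],float))[:,0]
    V=np.array(c['view']); R,t=V[:3,:3],V[:3,3]
    d=np.c_[n[:,0],-n[:,1],-np.ones(len(n))]
    return -R.T@t, d@R
def onz(c,uv,z):
    o,d=ray(c,uv); return o+d*((z-o[2])/d[:,2])[:,None]
def ptd(c,uv):
    uv=np.atleast_2d(uv); o,d=ray(c,uv); ui=np.round(uv).astype(int)
    return o+d*c['depth'][ui[:,1],ui[:,0]][:,None]
def proj(c,P):
    P=np.atleast_2d(P); V=np.array(c['view']); q=P@V[:3,:3].T+V[:3,3]; q=q*[1,-1,-1]
    return cv2.projectPoints(q[:,None],np.zeros(3),np.zeros(3),K(c),np.array(c['dist_coeffs'],float))[0][:,0]
E
python3 - <<'E'
from h import *
for n in('scene','top'):
    c=snap(n,n+'0'); print(n,c['vfov'],c['cx'],c['cy'],c['dist_coeffs'],np.round(c['view'],3).tolist())
o=arm.get_obs();print(o, arm.tip_extent)
E
```

```text
scene 54.88553316956414 250.88420907401587 192.0423977371137 [0.01667569 0.         0.         0.         0.        ] [[0.579, 0.815, -0.02, -0.453], [-0.626, 0.46, 0.63, 0.259], [0.522, -0.353, 0.777, -1.144], [0.0, 0.0, 0.0, 1.0]]
top 42.89914492616048 258.2184474272155 198.06055263945788 [0.03995015 0.         0.         0.         0.        ] [[0.017, -1.0, 0.005, 0.138], [0.981, 0.018, 0.196, -0.594], [-0.196, 0.002, 0.981, -1.143], [0.0, 0.0, 0.0, 1.0]]
{'clock': 0.1, 'joint_pos': array([-1.33710698e+00,  2.21164190e-01,  1.52751723e+00,  3.00677702e-05,
        1.39469081e+00, -1.26070045e-01]), 'qvel': array([ 2.05642627e-04, -6.07706099e-04, -3.33921890e-03,  8.16023567e-05,
        1.08180253e-03,  6.88151467e-04]), 'joint_torque': array([ 1.36371775e-03, -4.98243785e+01, -3.90546584e+01, -6.99847169e-05,
        5.61607812e-03,  2.13194011e-05]), 'tool_pos': array([ 0.21992852, -0.58445397,  0.23828727]), 'tcp_rot': array([-3.08915536e+00, -5.61739757e-01,  1.03859586e-04]), 'contact_force': array([ 0.72602063,  0.03612108, -0.54152592]), 'moment': array([-0.02444729,  0.04604842, -0.00160224]), 'grip_width': 1.0104212788016378} 0.008
```

View pics/scene0.png

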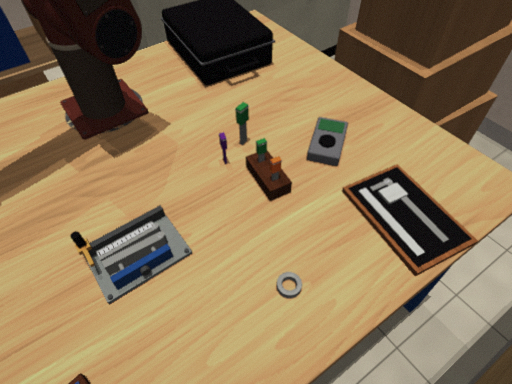

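View pics/top0.png

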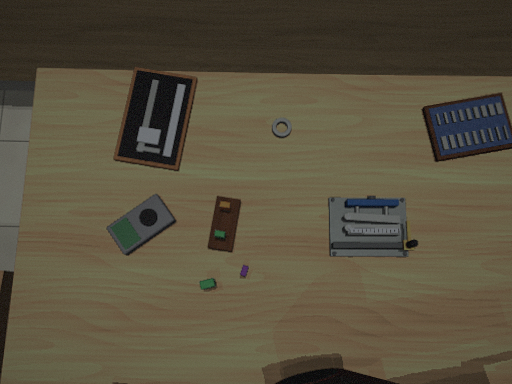

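```bash
python3 - <<'E'
import cv2
a=cv2.imread('pics/top0.png');s=cv2.imread('pics/scene0.png')
g=lambda i:cv2.convertScaleAbs(i,alpha=1.6)
cv2.imwrite('pics/c1.png',cv2.resize(g(a[185:270,315:430]),None,fx=6.5,fy=6.5,interpolation=2))
cv2.imwrite('pics/c2.png',cv2.resize(g(a[185:300,190:260]),None,fx=5,fy=5,interpolation=2))
cv2.imwrite('pics/c3.png',cv2.resize(s[200:305,60:200],None,fx=5.5,fy=5.5,interpolation=2))
cv2.imwrite('pics/c4.png',cv2.resize(s[90:205,200:310],None,fx=5,fy=5,interpolation=2))
E
```

```text
(no output)
```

View pics/c1.png

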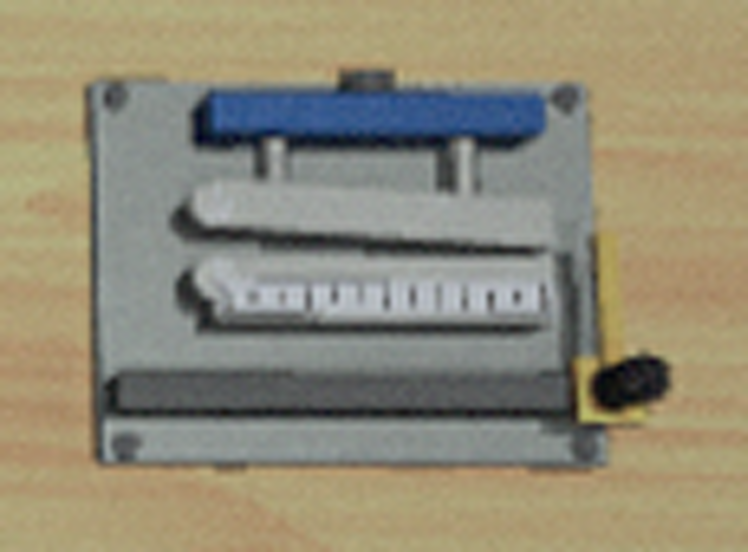

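View pics/c2.png

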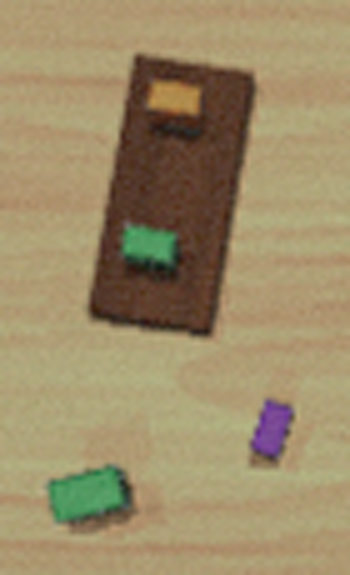

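View pics/c3.png

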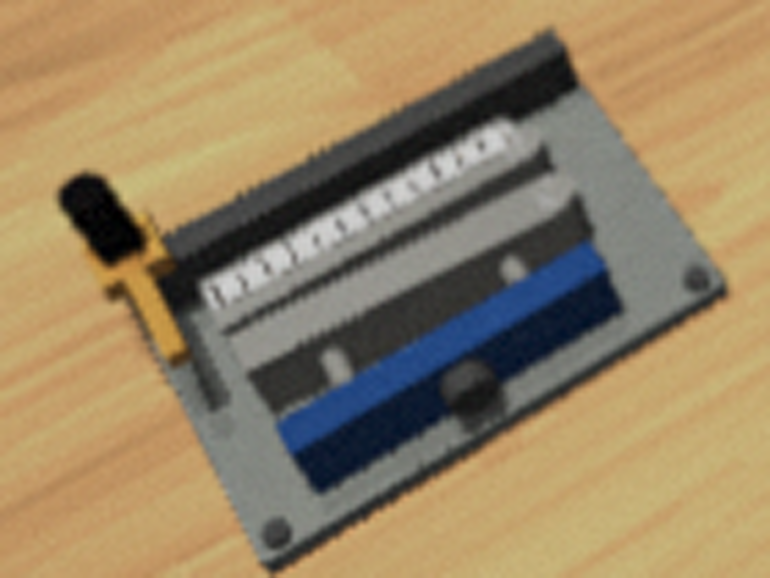

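View pics/c4.png

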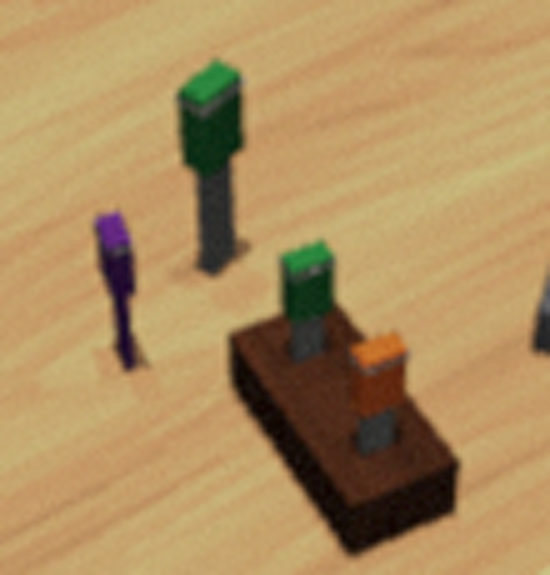

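```bash
cat > m.py <<'E'
from h import *
T=pickle.load(open('pics/top0.pkl','rb'));S=pickle.load(open('pics/scene0.pkl','rb'))
hs=cv2.cvtColor(T['color'],cv2.COLOR_BGR2HSV)
def comps(m,amin=8):
    n,l,s,c=cv2.connectedComponentsWithStats(m.astype(np.uint8)); return [(c[i],s[i],l==i) for i in range(1,n) if s[i,4]>=amin]
for nm,c in(('T',T),('S',S)):
    b=c['color'].astype(int); B,G,R=b[...,0],b[...,1],b[...,2]
    for cn,m in(('green',(G>1.5*R)&(G>1.2*B)&(G>90)),('orange',(R>150 if nm=='S' else R>120)&(B<0.4*R)&(G<0.7*R))):
        for ce,st,mm in comps(m):
            ys,xs=np.nonzero(mm); r=cv2.minAreaRect(np.c_[xs,ys].astype(np.float32))
            print(nm,cn,ce.round(1),st[4],np.round(r[0],1),np.round(r[1],1),round(r[2],1),onz(c,ce,.106).round(4),'d',ptd(c,ce).round(4))
# rack
h,s,v=hs[...,0],hs[...,1],hs[...,2]
b=T['color'].astype(int)
m=(b[...,2]<110)&(b[...,2]>1.3*b[...,0]); m[:190]=0;m[260:]=0;m[:,:200]=0;m[:,250:]=0
m=cv2.morphologyEx(m.astype(np.uint8),cv2.MORPH_CLOSE,np.ones((9,9)))
cs=max(cv2.findContours(m,0,2)[0],key=cv2.contourArea); r=cv2.minAreaRect(cs); bp=cv2.boxPoints(r); P=onz(T,bp,.04)[:,:2]; print('rack',P.round(4).tolist(),P.mean(0),[np.linalg.norm(P[i]-P[i-1]).round(4) for i in range(4)],[np.degrees(np.arctan2(*(P[i]-P[i-1])[::-1])).round(1) for i in range(4)])
E
python3 m.py
```

```text
T green [219.3 233.3] 38 [219.1 233.3] [8.6 4.1] 11.3 [[0.4964 0.2373 0.106 ]] d [[0.4963 0.2372 0.1068]]
T green [206.7 283.6] 78 [206.7 283.6] [ 6.5 12.4] 74.1 [[0.3811 0.262  0.106 ]] d [[0.3807 0.2603 0.1234]]
S green [241.4 106.3] 48 [241.4 106.4] [ 5.1 10.4] 50.2 [[0.3606 0.2718 0.106 ]] d [[0.3844 0.2565 0.128 ]]
S green [331.2 125.4] 232 [331.  125.3] [24.1  9.6] 11.3 [[0.5558 0.4071 0.106 ]] d [[0.5007 0.4733 0.0337]]
S green [261.  141.1] 33 [261. 141.] [3.8 8.2] 71.6 [[0.4976 0.2346 0.106 ]] d [[0.4974 0.2347 0.1058]]
S orange [275.6 159.3] 44 [275.6 159.3] [4.6 9.1] 68.2 [[0.5659 0.2256 0.106 ]] d [[0.5651 0.2264 0.1048]]
S orange [399.  167.4] 9 [399.5 167.7] [9.4 1.9] 32.0 [[0.7486 0.4299 0.106 ]] d [[0.7078 0.5168 0.0149]]
S orange [412.6 179.9] 12 [412.5 180. ] [12.   0.7] 45.0 [[0.7901 0.4245 0.106 ]] d [[0.7542 0.514  0.0114]]
S orange [360.2 205.1] 12 [360.6 205.5] [9.8 1.2] 51.3 [[0.772 0.285 0.106]] d [[0.7346 0.3508 0.0143]]
S orange [401.8 252.6] 73 [401.  251.5] [46.1  1.8] 49.0 [[0.895  0.2662 0.106 ]] d [[0.8756 0.3304 0.0125]]
S orange [446.4 254.4] 34 [446.7 254.4] [ 3.1 11.6] 63.4 [[0.945  0.3287 0.106 ]] d [[0.9338 0.399  0.0169]]
S orange [431.2 262.6] 12 [431.3 262.8] [2.8 3.5] 45.0 [[0.9396 0.2926 0.106 ]] d [[0.9274 0.3586 0.0154]]
S orange [425.5 265.1] 12 [425. 265.] [6. 2.] -0.0 [[0.9369 0.2802 0.106 ]] d [[0.9244 0.3439 0.0162]]
rack [[0.6126, 0.2941], [0.6149, 0.1716], [0.4431, 0.1679], [0.441, 0.2871]] [0.52788908 0.23016211] [np.float64(0.1717), np.float64(0.1226), np.float64(0.1718), np.float64(0.1191)] [np.float64(2.3), np.float64(-88.9), np.float64(-178.8), np.float64(91.0)]
```

```bash
python3 - <<'E'
from h import *
T=pickle.load(open('pics/top0.pkl','rb'));S=pickle.load(open('pics/scene0.pkl','rb'))
g=T['color'][...,1]
print(g[205:245,340:404:6])
v,u=np.mgrid[0:384,0:512]; P=ptd(T,np.c_[u.ravel(),v.ravel()]).reshape(384,512,3)
print((P[205:245,340:404:6,2]*1000).round().astype(int))
c=lambda x,y:(315+x/6.5-.42,185+y/6.5-.42)
for n,uv,z in(('bed',[c(93,85),c(587,88),c(606,465),c(100,465)],.012),):
    Q=onz(T,uv,z)[:,:2]; print(n,Q.round(4).tolist(),Q.mean(0),[np.degrees(np.arctan2(*(Q[i]-Q[i-1])[::-1])).round(1) for i in range(4)],[np.linalg.norm(Q[i]-Q[i-1]).round(4) for i in range(4)])
k=lambda x,y:(190+x/5-.4,185+y/5-.4)
Q=onz(T,[k(137,57),k(254,75),k(210,335),k(90,318)],.04)[:,:2];print('rack',Q.round(4).tolist(),Q.mean(0),[np.degrees(np.arctan2(*(Q[i]-Q[i-1])[::-1])).round(1) for i in range(4)],[np.linalg.norm(Q[i]-Q[i-1]).round(4) for i in range(4)])
im=cv2.convertScaleAbs(T['color'][205:245,335:405],alpha=2.2,beta=-60)
cv2.imwrite('pics/c5.png',cv2.resize(im,None,fx=11,fy=11,interpolation=2))
E
```

```text
[[ 92  16  38  35  38  35  40  38  33  39  87]
 [ 91  10  23  57  18  22  29  12  21  15  87]
 [ 90  41  48  85  31  30  34  28  39  43  87]
 [ 87  77  77  81  68  69  66  40  56  78  86]
 [ 88  93  90  83  90  90  90  50  72  91  87]
 [ 93  87  89  81  88  90  90  49  75  90  91]
 [ 89  87  86  87  93  93  86  51  77  87  85]
 [ 92  84  92  87  86  88  87  51  69  89  86]
 [ 92  94 104  96  94  88  90  49  58  89  89]
 [ 89 103 101 101 104 102  93  76  70  86  85]
 [ 89 105 105  99 101 102 106 104  91  96  90]
 [ 91 104 104 103 101 100 104 105 101 102  88]
 [ 87 108 105 102 103 104 103 103 102 101  90]
 [ 89 105 105 104 102 102 104 101 100 103  87]
 [ 87  74  89  98 102 104 105 104 102 100  87]
 [ 90  31  35  75  88  93  98 102 101 102  88]
 [ 92  31  30  33  30  54  71  93  97 102  93]
 [ 93  69  64  34  29  34  29  39  71  88  93]
 [ 89  86  91  64  60  59  38  30  23  26  79]
 [ 93  91  95  93  90  94  75  75  71  69  64]
 [ 93 102 101 105 106 103 105 105 103 105  72]
 [ 94 111 102 104 101 103 101 101 101 102  79]
 [ 93 108 101  94  95  96 105 108 100 101  73]
 [ 92 110 112  97  
[... 2038 characters left out ...]
7]
 [11 16 10 12 14 10 13 11 12  9 13]
 [14 17 13 11 11 15 11  9 13 13 18]
 [16 17  9 12 18 10 14 11 11 10  9]
 [44 39 45 37 43 44 43 41 41 41 42]
 [43 43 39 43 45 45 42 42 48 41 47]]
bed [[0.6046, -0.0325], [0.607, -0.2258], [0.4597, -0.2268], [0.4559, -0.0334]] [ 0.53181052 -0.12961836] [np.float64(0.4), np.float64(-89.3), np.float64(-179.6), np.float64(91.1)] [np.float64(0.1487), np.float64(0.1934), np.float64(0.1472), np.float64(0.1934)]
rack [[0.5981, 0.2511], [0.59, 0.1925], [0.4603, 0.2108], [0.4676, 0.2696]] [0.52896658 0.23099656] [np.float64(-8.1), np.float64(-97.9), np.float64(172.0), np.float64(82.9)] [np.float64(0.1318), np.float64(0.0592), np.float64(0.131), np.float64(0.0593)]
```

View pics/c5.png

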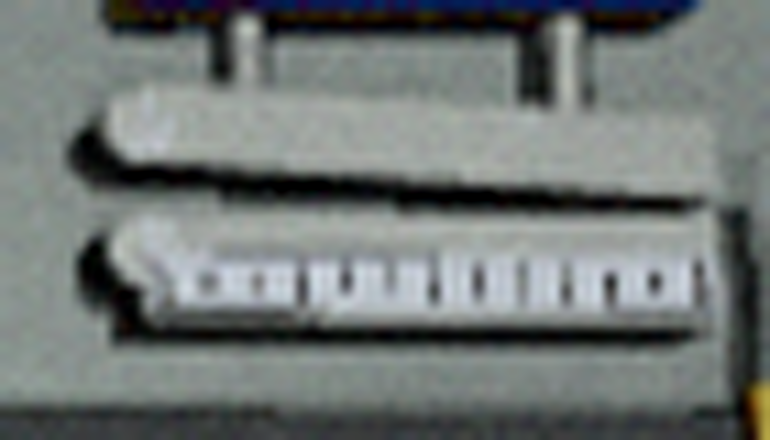

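```bash
python3 - <<'E'
from h import *
T=pickle.load(open('pics/top0.pkl','rb'))
g=cv2.GaussianBlur(T['color'].astype(np.float32),(0,0),1.0)
def edge(ch,u0,u1,r0,r1,z,sign):
    sub=ch[:,u0:u1]; d=np.gradient(sub,axis=0)*sign
    us=[];vs=[]
    for i in range(u1-u0):
        col=d[r0:r1,i]; k=int(np.argmax(col))
        if 0<k<len(col)-1:
            a,b,c=col[k-1:k+2]; us.append(u0+i); vs.append(r0+k+0.5*(a-c)/(a-2*b+c))
    us=np.array(us);vs=np.array(vs)
    for _ in range(3):
        p=np.polyfit(us,vs,1); e=vs-np.polyval(p,us); ok=abs(e)<max(.3,2*e.std()); us,vs=us[ok],vs[ok]
    Q=onz(T,np.c_[[us.min(),us.max()],np.polyval(p,[us.min(),us.max()])],z)
    dd=Q[1]-Q[0]; print(len(us),e.std().round(2),vs.mean().round(2),Q.round(4).tolist(),'ang',np.degrees(np.arctan2(dd[1],dd[0])).round(2))
G=g.mean(2); Bl=g[...,0]; Rd=g[...,2]
print('bed far');edge(Rd,334,404,193,203,.012,-1)
print('bed near');edge(Rd,336,404,252,261,.012,1)
print('rail near');edge(G,338,400,246,253,.044,1)
print('rail far');edge(G,338,400,238,246,.044,-1)
print('fixjaw near');edge(G,350,397,232,238,.047,-1)
# sprung jaw bottom of dark strip -> bed edge occluded; fixed jaw near face edge via depth
v,u=np.mgrid[0:384,0:512]; P=ptd(T,np.c_[u.ravel(),v.ravel()]).reshape(384,512,3)
z=P[...,2]
r=[next(k for k in range(221,228) if z[k,i]>.04 and z[k+1,i]>.04) for i in range(350,398)];print(r)
print('face z .047', onz(T,[(350,224.5),(397,224.5)],.047).round(4).tolist())
s=[max(k for k in range(213,224) if z[k,i]>.042) for i in range(344,400)];print(s)
sel=(z>.042)&(z<.053);
print([(k,np.nonzero(sel[k,330:402])[0][[0,-1]]+330) for k in list(range(213,221))+list(range(225,235))])
E
```

```text
bed far
53 0.51 197.91 [[0.6064, -0.0455, 0.012], [0.606, -0.216, 0.012]] ang -90.13
bed near
59 0.14 256.84 [[0.4547, -0.0484, 0.012], [0.4573, -0.2148, 0.012]] ang -89.12
rail near
60 0.02 249.25 [[0.4705, -0.0484, 0.044], [0.473, -0.1915, 0.044]] ang -89.0
rail far
59 0.14 241.35 [[0.4904, -0.0487, 0.044], [0.4915, -0.1899, 0.044]] ang -89.56
fixjaw near
46 0.24 233.34 [[0.5107, -0.0778, 0.047], [0.5103, -0.1873, 0.047]] ang -90.17
[225, 225, 225, 225, 225, 225, 225, 225, 225, 225, 225, 225, 225, 225, 225, 225, 225, 225, 225, 225, 225, 225, 225, 225, 225, 225, 225, 221, 225, 221, 225, 221, 225, 221, 221, 221, 221, 221, 221, 221, 221, 221, 221, 221, 221, 221, 221, 221]
face z .047 [[0.5313, -0.0782, 0.047], [0.5334, -0.1931, 0.047]]
[217, 218, 219, 219, 220, 220, 220, 220, 220, 220, 220, 220, 220, 220, 220, 220, 220, 220, 220, 220, 220, 221, 221, 221, 221, 221, 221, 221, 221, 221, 221, 221, 221, 222, 221, 221, 221, 222, 221, 222, 222, 222, 222, 222, 222, 222, 222, 222, 222, 222, 222, 223, 222, 222, 223, 222]
[(213, array([347, 358])), (214, array([345, 373])), (215, array([345, 389])), (216, array([344, 399])), (217, array([344, 399])), (218, array([345, 399])), (219, array([346, 399])), (220, array([348, 399])), (225, array([346, 399])), (226, array([345, 399])), (227, array([345, 399])), (228, array([344, 399])), (229, array([345, 399])), (230, array([345, 399])), (231, array([347, 399])), (232, array([348, 400])), (233, array([348, 400])), (234, array([348, 400]))]
```

```bash
cat > mv.py <<'E'
from h import *
from scipy.spatial.transform import Rotation as R
def tgt(x,y,z,yawdeg):   # tool x at yaw in world, tool z down
    a=np.radians(yawdeg); return np.array([x,y,z]), R.from_matrix(np.array([[np.cos(a),np.sin(a),0],[np.sin(a),-np.cos(a),0],[0,0,-1.]]))
def row(p0,r0,p1,r1):
    return np.r_[r0.inv().apply(np.array(p1)-p0)*100, np.degrees((r0.inv()*r1).as_rotvec())].round(2)
def cur():
    o=arm.get_obs(); return o['tool_pos'],R.from_rotvec(o['tcp_rot'])
def tell():
    o=arm.get_obs(); r=R.from_rotvec(o['tcp_rot']); m=r.as_matrix()
    print('t',round(o['clock'],2),'p',o['tool_pos'].round(4),'yaw',np.degrees(np.arctan2(m[1,0],m[0,0])).round(2),'zax',m[:,2].round(4),'F',o['contact_force'].round(2),'M',o['moment'].round(3),'g',round(o['grip_width'],3),'q',o['joint_pos'].round(2))
E
python3 - <<'E'
from mv import *
tell()
p,r=[.22,-.585,.239],tgt(0,0,0,20.6)[1]; print(row(*cur(),*tgt(.497,.236,.20,-7.9)))
p0,r0=cur(); print(row(np.array(p),r0,*tgt(.497,.236,.20,-7.9)))
T=pickle.load(open('pics/top0.pkl','rb')); print(onz(T,[(399.5,230),(343.7,228)],.047))
E
```

```text
t 0.1 p [ 0.2199 -0.5845  0.2383] yaw 20.61 zax [-4.0e-04  1.7e-03 -1.0e+00] F [ 0.73  0.04 -0.54] M [-0.024  0.046 -0.002] g 1.01 q [-1.34  0.22  1.53  0.    1.39 -0.13]
[ 5.482e+01 -6.703e+01  3.960e+00 -1.000e-01  1.000e-02  2.851e+01]
[ 5.483e+01 -6.709e+01  4.030e+00 -1.000e-01  1.000e-02  2.851e+01]
[[ 0.51998685 -0.198645    0.047     ]
 [ 0.52231883 -0.06262421  0.047     ]]
```

Request:
send_rows([
  [27,-33,2,0,0,14,5],
  [27,-33,2,0,0,14,5],
  [27,-33,2,0,0,14,5],
  [27,-33,2,0,0,14,5],
  [27,-33,2,0,0,14,5],
  [27,-33,2,0,0,14,5],
  [27,-33,2,0,0,14,5],
  [27,-33,2,0,0,14,5],
  [27,-33,2,0,0,14,5],
  [27,-33,2,0,0,14,5],
  [27,-33,2,0,0,14,5],
  [27,-33,2,0,0,14,5],
])

```text
clock: 1.1
tool_pos: [0.357, -0.1784, 0.2189]
tcp_rot: [-3.135, -0.189, 0.0]
contact_force: [-0.2, -1.1, 0.8]
grip_width: 0.584
```

```bash
python3 - <<'E'
from mv import *
tell(); print(row(*cur(),*tgt(.497,.236,.20,-7.9)))
E
```

```text
t 1.1 p [ 0.357  -0.1784  0.2189] yaw 6.89 zax [-2.e-04  7.e-04 -1.e+00] F [-0.25 -1.08  0.81] M [ 0.002  0.02  -0.046] g 0.584 q [-0.66 -0.34  2.1   0.    1.38  0.79]
[ 1.888e+01 -3.946e+01  1.920e+00 -4.000e-02  1.000e-02  1.479e+01]
```

Request:
send_rows([
  [18.9,-39.5,1.9,0,0,14.5,5],
  [18.9,-39.5,1.9,0,0,14.5,5],
  [18.9,-39.5,1.9,0,0,14.5,5],
  [18.9,-39.5,1.9,0,0,14.5,5],
  [18.9,-39.5,1.9,0,0,14.5,5],
  [18.9,-39.5,1.9,0,0,14.5,5],
  [18.9,-39.5,1.9,0,0,14.5,5],
  [18.9,-39.5,1.9,0,0,14.5,5],
  [18.9,-39.5,1.9,0,0,14.5,5],
  [18.9,-39.5,1.9,0,0,14.5,5],
  [18.9,-39.5,1.9,0,0,14.5,5],
  [18.9,-39.5,1.9,0,0,14.5,5],
])

```text
clock: 2.1
tool_pos: [0.5006, 0.237, 0.199]
tcp_rot: [-3.133, 0.211, 0.001]
contact_force: [-2.2, -0.6, 0.3]
grip_width: 0.586
```

```bash
python3 - <<'E'
from mv import *
c=snap('top','top1');s=snap('scene','scene1')
tell(); print(row(*cur(),*tgt(.497,.236,.076,-7.9)))
a=cv2.resize(cv2.convertScaleAbs(c['color'][170:320,150:300],alpha=1.5),(390,390));b=cv2.resize(s['color'][50:220,180:350],(390,390))
cv2.imwrite('pics/v1.png',np.hstack([a,b]))
E
```

```text
t 2.2 p [0.4994 0.2328 0.1991] yaw -7.8 zax [-0.0017 -0.0013 -1.    ] F [-0.11 -0.66 -0.28] M [-0.059  0.015  0.023] g 0.586 q [ 0.29  0.08  1.76 -0.    1.3   2.  ]
[-0.26 -0.3  12.31  0.09  0.09  0.1 ]
```

View pics/v1.png

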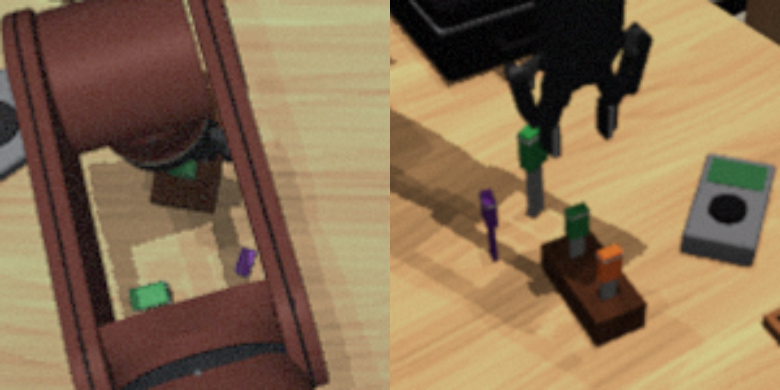

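Request:
send_rows([
  [-0.25,-0.3,3,0,0,0,5],
  [-0.25,-0.3,6,0,0,0,5],
  [-0.25,-0.3,6,0,0,0,5],
  [-0.25,-0.3,6,0,0,0,5],
  [-0.25,-0.3,6,0,0,0,5],
])

```text
clock: 2.62
tool_pos: [0.4978, 0.2352, 0.1418]
tcp_rot: [-3.134, 0.219, -0.002]
contact_force: [-0.8, -0.1, 1.3]
grip_width: 0.585
```

```bash
python3 - <<'E'
from mv import *
s=snap('scene','scene2')
tell(); print(row(*cur(),*tgt(.497,.236,.076,-7.9)))
c=snap('top','top2')
a=cv2.resize(cv2.convertScaleAbs(c['color'][200:280,190:270],alpha=1.5),(390,390));b=cv2.resize(s['color'][90:200,210:320],(390,390))
cv2.imwrite('pics/v2.png',np.hstack([a,b]))
E
```

```text
t 2.67 p [0.4983 0.2357 0.1425] yaw -7.97 zax [ 3.e-03  7.e-04 -1.e+00] F [ 0.57 -0.19  0.08] M [ 0.001 -0.004 -0.06 ] g 0.584 q [ 0.3   0.13  1.81 -0.    1.19  2.01]
[-0.15 -0.    6.65 -0.06 -0.16 -0.07]
```

View pics/v2.png

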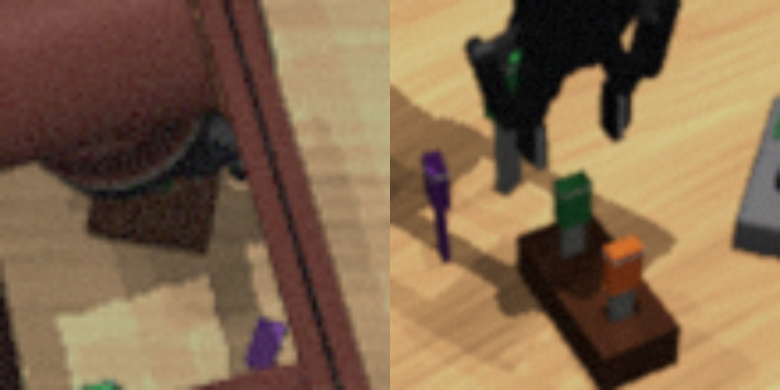

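Request:
send_rows([
  [-0.15,0,2,0,0,0,5],
  [-0.15,0,4,0,0,0,5],
  [-0.15,0,5.5,0,0,0,5],
  [-0.15,0,6.6,0,0,0,5],
  [-0.15,0,6.6,0,0,0,5],
  [-0.15,0,6.6,0,0,0,5],
  [-0.15,0,6.6,0,0,0,5],
])

```text
clock: 3.3
tool_pos: [0.4964, 0.2369, 0.0759]
tcp_rot: [-3.133, 0.216, -0.004]
contact_force: [0.2, -0.3, 0.7]
grip_width: 0.589
```

```bash
python3 - <<'E'
from mv import *
s=snap('scene','scene3')
tell()
cv2.imwrite('pics/v3.png',cv2.resize(s['color'][90:200,210:320],(550,550)))
E
```

```text
t 3.35 p [0.4965 0.237  0.076 ] yaw -7.88 zax [ 2.6e-03  8.0e-04 -1.0e+00] F [ 0.41  0.68 -0.24] M [-0.009 -0.019  0.025] g 0.586 q [ 0.3   0.22  1.86 -0.    1.06  2.01]
```

View pics/v3.png

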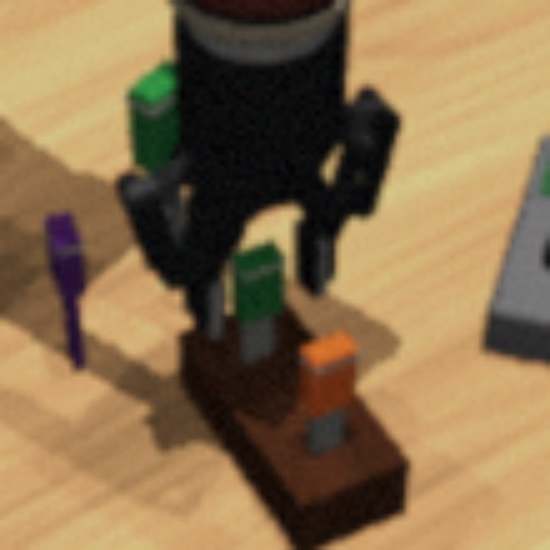

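Request:
send_rows([
  [0,0,0,0,0,0,3],
  [0,0,0,0,0,0,2.2],
  [0,0,0,0,0,0,1],
  [0,0,0,0,0,0,1],
  [0,0,0,0,0,0,1],
  [0,0,0,0,0,0,1],
  [0,0,0,0,0,0,1],
], newtons=60)

```text
clock: 3.93
tool_pos: [0.496, 0.2369, 0.0753]
tcp_rot: [-3.134, 0.216, -0.002]
contact_force: [-0.2, 0.2, 5.6]
grip_width: 0.273
```

```bash
python3 - <<'E'
from mv import *
s=snap('scene','scene4')
tell()
cv2.imwrite('pics/v4.png',cv2.resize(s['color'][90:200,210:320],(550,550)))
E
```

```text
t 3.98 p [0.496  0.2369 0.0754] yaw -7.88 zax [ 1.6e-03  6.0e-04 -1.0e+00] F [0.07 1.06 5.87] M [-0.007  0.22  -0.038] g 0.278 q [0.3  0.22 1.86 0.   1.06 2.01]
```

View pics/v4.png

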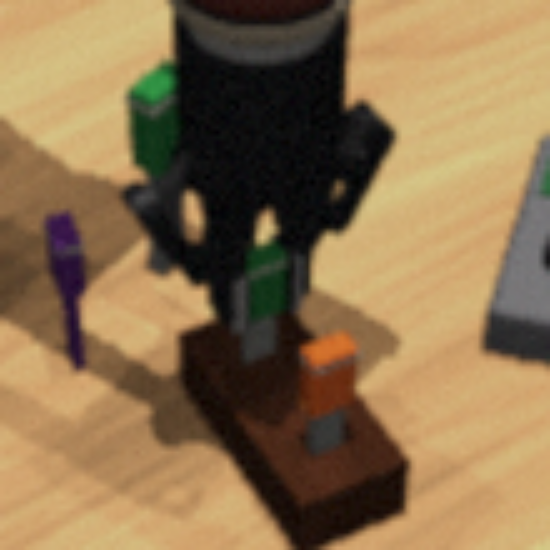

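Request:
send_rows([
  [0,0,-0.5,0,0,0,1],
  [0,0,-1.5,0,0,0,1],
  [0,0,-3,0,0,0,1],
  [0,0,-5,0,0,0,1],
  [0,0,-7,0,0,0,1],
  [0,0,-9,0,0,0,1],
  [0,0,-9,0,0,0,1],
  [0,0,-9,0,0,0,1],
])

```text
clock: 4.65
tool_pos: [0.4961, 0.2369, 0.1659]
tcp_rot: [-3.133, 0.216, -0.004]
contact_force: [-0.8, -0.3, -1.3]
grip_width: 0.275
```

```bash
python3 - <<'E'
from mv import *
s=snap('scene','scene5')
tell()
cv2.imwrite('pics/v5.png',cv2.resize(s['color'][70:200,200:330],(550,550)))
ex=np.array([np.cos(np.radians(-89)),np.sin(np.radians(-89))]);ey=np.array([-ex[1],ex[0]])
O=np.array([.532,-.1296])
# blade centre at mouth -35mm, y=+4.5
t=O+ex*(-.058-.030)+ey*.005; print(t,row(*cur(),*tgt(t[0],t[1],.165,1.0)))
E
```

```text
t 4.7 p [0.4951 0.2366 0.1643] yaw -7.89 zax [ 2.e-04  1.e-04 -1.e+00] F [-0.1  -0.62 -1.48] M [0.017 0.002 0.046] g 0.276 q [0.3  0.11 1.8  0.   1.23 2.01]
[ 0.53546343 -0.04152614] [ 7.810e+00  2.699e+01 -7.000e-02 -0.000e+00 -1.000e-02 -8.890e+00]
```

View pics/v5.png

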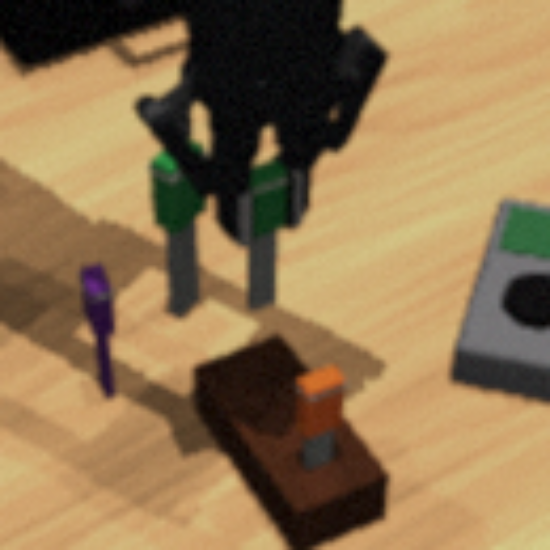

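Request:
send_rows([
  [7.8,27,0,0,0,-8.9,1],
  [7.8,27,0,0,0,-8.9,1],
  [7.8,27,0,0,0,-8.9,1],
  [7.8,27,0,0,0,-8.9,1],
  [7.8,27,0,0,0,-8.9,1],
  [7.8,27,0,0,0,-8.9,1],
  [7.8,27,0,0,0,-8.9,1],
  [7.8,27,0,0,0,-8.9,1],
  [7.8,27,0,0,0,-8.9,1],
  [7.8,27,0,0,0,-8.9,1],
  [7.8,27,0,0,0,-8.9,1],
])

```text
clock: 5.62
tool_pos: [0.5347, -0.0402, 0.1632]
tcp_rot: [-3.141, -0.03, 0.003]
contact_force: [0.4, 0.4, -0.3]
grip_width: 0.277
```

```bash
python3 - <<'E'
from mv import *
s=snap('scene','scene6');c=snap('top','top6')
tell()
t=[ 0.5355,-0.0415]; print(row(*cur(),*tgt(t[0],t[1],.08,1.0)))
a=cv2.resize(cv2.convertScaleAbs(c['color'][180:280,300:430],alpha=1.5),(390,300));b=cv2.resize(s['color'][170:300,60:230],(392,300))
cv2.imwrite('pics/v6.png',np.hstack([a,b]))
E
```

```text
t 5.72 p [ 0.5351 -0.0401  0.1638] yaw 1.13 zax [-9.e-04  4.e-04 -1.e+00] F [ 0.1   0.94 -0.39] M [0.015 0.044 0.012] g 0.274 q [-0.22  0.08  1.83  0.    1.23  1.33]
[ 0.05  0.15  8.38 -0.03  0.05  0.13]
```

View pics/v6.png

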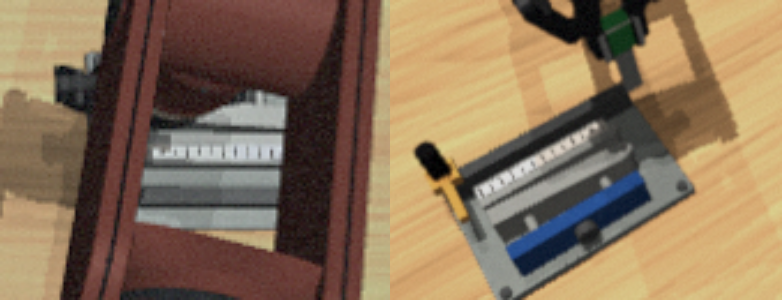

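Request:
send_rows([
  [0.05,0.1,3,0,0,0.1,1],
  [0.05,0.1,6,0,0,0.1,1],
  [0.05,0.1,7.5,0,0,0.1,1],
  [0.05,0.1,8.55,0,0,0.1,1],
  [0.05,0.1,8.55,0,0,0.1,1],
  [0.05,0.1,8.55,0,0,0.1,1],
  [0.05,0.1,8.55,0,0,0.1,1],
])

```text
clock: 6.3
tool_pos: [0.5369, -0.0423, 0.08]
tcp_rot: [3.141, 0.026, 0.003]
contact_force: [0.5, 0.1, -0.9]
grip_width: 0.269
```

```bash
python3 - <<'E'
from mv import *
s=snap('scene','scene7');tell()
c=snap('top','top7');tell()
# deeper averaging: a few frames
a=cv2.resize(cv2.convertScaleAbs(c['color'][180:280,300:430],alpha=1.5),(390,300));b=cv2.resize(s['color'][200:300,90:220],(390,300))
cv2.imwrite('pics/v7.png',np.hstack([a,b]))
E
```

```text
t 6.35 p [ 0.537  -0.0424  0.0802] yaw 0.95 zax [ 2.2e-03 -5.0e-04 -1.0e+00] F [-0.11 -1.05 -0.26] M [-0.003 -0.024 -0.02 ] g 0.27 q [-0.23  0.19  1.88  0.    1.07  1.33]
t 6.4 p [ 0.537  -0.0426  0.0802] yaw 0.94 zax [ 2.3e-03 -5.0e-04 -1.0e+00] F [-0.48  0.92  0.09] M [-0.009  0.012  0.055] g 0.274 q [-0.23  0.19  1.88 -0.    1.07  1.33]
```

View pics/v7.png

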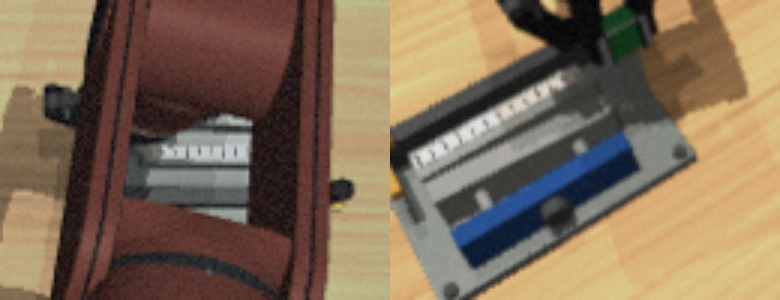

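Request:
send_rows([
  [-0.2,0,0.2,0,0,0,1],
  [-0.2,0.6,0.2,0,0,0,1],
  [-0.2,1.2,0.2,0,0,0,1],
  [-0.2,1.6,0.2,0,0,0,1],
  [-0.2,2.0,0.2,0,0,0,1],
  [-0.2,2.0,0.2,0,0,0,1],
])

```text
clock: 6.9
tool_pos: [0.5345, -0.0636, 0.077]
tcp_rot: [3.141, 0.023, 0.001]
contact_force: [0.0, -0.8, -1.2]
grip_width: 0.275
```

```bash
python3 - <<'E'
from mv import *
s=snap('scene','scene8');tell()
cv2.imwrite('pics/v8.png',cv2.resize(s['color'][190:290,90:220],(780,600),interpolation=2))
E
```

```text
t 6.95 p [ 0.5344 -0.0632  0.0769] yaw 0.86 zax [ 1.e-04 -0.e+00 -1.e+00] F [-0.74  0.76 -0.31] M [ 0.005 -0.037 -0.018] g 0.27 q [-0.26  0.19  1.89 -0.    1.06  1.29]
```

View pics/v8.png

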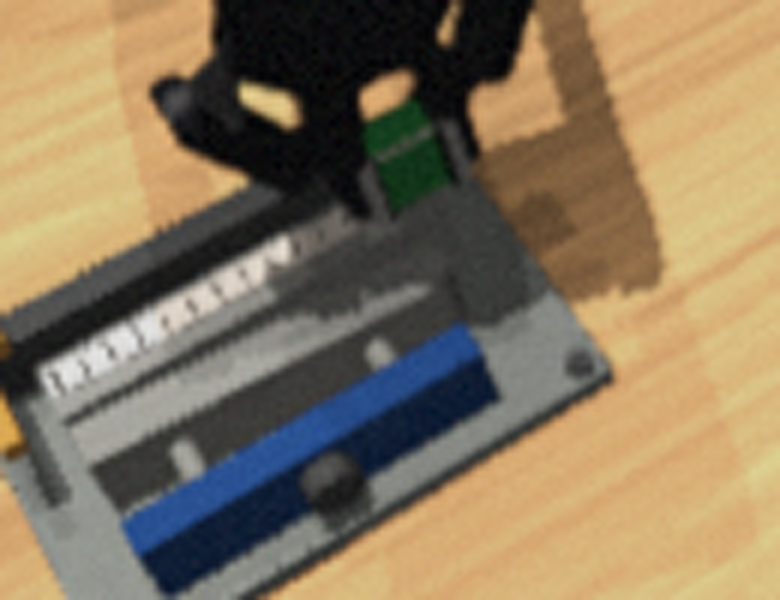

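Request:
send_rows([
  [0.05,0.4,-0.05,0,0,0,1],
  [0.05,0.8,-0.05,0,0,0,1],
  [0.05,1.2,-0.05,0,0,0,1],
  [0.05,1.2,-0.05,0,0,0,1],
])

```text
clock: 7.28
tool_pos: [0.5351, -0.0753, 0.0773]
tcp_rot: [3.141, 0.024, 0.0]
contact_force: [-0.2, -0.2, -0.9]
grip_width: 0.277
```

```bash
python3 - <<'E'
from mv import *
tell()
E
```

```text
t 7.28 p [ 0.5351 -0.0753  0.0773] yaw 0.89 zax [ 1.e-04 -4.e-04 -1.e+00] F [-0.17 -0.18 -0.9 ] M [-0.02   0.035 -0.031] g 0.277 q [-0.29  0.2   1.88 -0.    1.06  1.27]
```

Request:
send_rows([
  [0,0.4,0,0,0,0,1],
  [0,0.8,0,0,0,0,1],
  [0,1.2,0,0,0,0,1],
  [0,1.2,0,0,0,0,1],
  [0,1.2,0,0,0,0,1],
])

```text
clock: 7.7
tool_pos: [0.5352, -0.0868, 0.0773]
tcp_rot: [-3.141, -0.024, 0.0]
contact_force: [0.8, -0.2, -1.1]
grip_width: 0.27
```

Request:
send_rows([
  [-0.05,0,0,0,0,0,1],
  [-0.05,0,0,0,0,0,1],
  [-0.05,0,0,0,0,0,1],
])

```text
clock: 7.95
tool_pos: [0.5349, -0.0865, 0.0774]
tcp_rot: [3.141, 0.025, 0.001]
contact_force: [1.4, -0.1, -1.3]
grip_width: 0.272
```

Request:
send_rows([
  [-0.05,0,0,0,0,0,1],
  [-0.05,0,0,0,0,0,1],
  [-0.05,0,0,0,0,0,1],
])

```text
clock: 8.2
tool_pos: [0.5347, -0.0865, 0.0774]
tcp_rot: [3.141, 0.025, 0.002]
contact_force: [4.2, 0.3, -3.3]
grip_width: 0.27
```

Request:
send_rows([
  [-0.05,0,0,0,0,0,1],
  [-0.05,0,0,0,0,0,1],
  [-0.05,0,0,0,0,0,1],
])

```text
clock: 8.45
tool_pos: [0.5346, -0.0865, 0.0775]
tcp_rot: [3.141, 0.025, 0.003]
contact_force: [5.5, -0.6, -5.1]
grip_width: 0.273
```

Request:
send_rows([
  [0.3,0,0,0,0,0,1],
  [0.3,0,0,0,0,0,1],
  [0.3,0,0,0,0,0,1],
])

```text
clock: 8.7
tool_pos: [0.5362, -0.0864, 0.0771]
tcp_rot: [-3.141, -0.025, 0.002]
contact_force: [-0.3, 0.6, -0.6]
grip_width: 0.274
```

Request:
send_rows([
  [0.1,0,0,0,0,0,1],
  [0.1,0,0,0,0,0,1],
  [0.1,0,0,0,0,0,1],
])

```text
clock: 8.95
tool_pos: [0.5375, -0.0865, 0.0772]
tcp_rot: [-3.141, -0.025, 0.001]
contact_force: [-0.3, 0.3, -0.8]
grip_width: 0.272
```

Request:
send_rows([
  [0.1,0,0,0,0,0,1],
  [0.1,0,0,0,0,0,1],
  [0.1,0,0,0,0,0,1],
])

```text
clock: 9.2
tool_pos: [0.5387, -0.0865, 0.0773]
tcp_rot: [-3.141, -0.025, 0.0]
contact_force: [-0.2, -0.3, -1.5]
grip_width: 0.276
```

Request:
send_rows([
  [0.1,0,0,0,0,0,1],
  [0.1,0,0,0,0,0,1],
  [0.1,0,0,0,0,0,1],
])

```text
clock: 9.45
tool_pos: [0.5397, -0.0865, 0.0773]
tcp_rot: [-3.141, -0.025, 0.0]
contact_force: [-0.5, 0.6, -0.2]
grip_width: 0.272
```

Request:
send_rows([
  [0.05,0,0,0,0,0,1],
  [0.05,0,0,0,0,0,1],
  [0.05,0,0,0,0,0,1],
])

```text
clock: 9.7
tool_pos: [0.5399, -0.0864, 0.0772]
tcp_rot: [-3.141, -0.025, 0.001]
contact_force: [-1.1, 0.9, 0.2]
grip_width: 0.267
```

Request:
send_rows([
  [0.05,0,0,0,0,0,1],
  [0.05,0,0,0,0,0,1],
  [0.05,0,0,0,0,0,1],
])

```text
clock: 9.95
tool_pos: [0.5402, -0.0864, 0.0772]
tcp_rot: [-3.141, -0.025, 0.002]
contact_force: [-3.8, 0.8, 2.2]
grip_width: 0.267
```

Request:
send_rows([
  [0.05,0,0,0,0,0,1],
  [0.05,0,0,0,0,0,1],
  [0.05,0,0,0,0,0,1],
])

```text
clock: 10.2
tool_pos: [0.5404, -0.0864, 0.0772]
tcp_rot: [-3.141, -0.025, 0.003]
contact_force: [-6.1, -0.3, 3.8]
grip_width: 0.273
```

Request:
send_rows([
  [-0.5,0,0,0,0,0,1],
  [-0.5,0.3,0,0,0,0,1],
  [-0.5,0.8,0,0,0,0,1],
  [-0.5,1.4,0,0,0,0,1],
  [-0.5,2.0,0,0,0,0,1],
  [-0.5,2.6,0,0,0,0,1],
  [-0.5,3.0,0,0,0,0,1],
  [-0.5,3.0,0,0,0,0,1],
  [-0.5,3.0,0,0,0,0,1],
])

```text
clock: 10.95
tool_pos: [0.5367, -0.1169, 0.0773]
tcp_rot: [-3.141, -0.024, -0.0]
contact_force: [0.5, -0.1, -0.6]
grip_width: 0.271
```

```bash
python3 - <<'E'
from mv import *
tell()
E
```

```text
t 10.95 p [ 0.5367 -0.1169  0.0773] yaw 0.87 zax [ 1.e-04  1.e-04 -1.e+00] F [ 0.52 -0.09 -0.61] M [ 0.044 -0.015  0.043] g 0.271 q [-0.36  0.22  1.86  0.    1.07  1.2 ]
```

Request:
send_rows([
  [-0.05,1.0,0,0,0,0,1],
  [-0.05,2.0,0,0,0,0,1],
  [-0.05,2.5,0,0,0,0,1],
  [-0.05,2.5,0,0,0,0,1],
  [-0.05,2.5,0,0,0,0,1],
  [-0.05,2.5,0,0,0,0,1],
])

```text
clock: 11.45
tool_pos: [0.5365, -0.1415, 0.0772]
tcp_rot: [-3.141, -0.024, 0.0]
contact_force: [0.0, -0.1, 0.2]
grip_width: 0.274
```

Request:
send_rows([
  [-0.05,0,0,0,0,0,1],
  [-0.05,0,0,0,0,0,1],
  [-0.05,0,0,0,0,0,1],
])

```text
clock: 11.7
tool_pos: [0.536, -0.1412, 0.0773]
tcp_rot: [-3.141, -0.026, 0.0]
contact_force: [0.3, 0.7, 0.4]
grip_width: 0.272
```

Request:
send_rows([
  [-0.05,0,0,0,0,0,1],
  [-0.05,0,0,0,0,0,1],
  [-0.05,0,0,0,0,0,1],
])

```text
clock: 11.95
tool_pos: [0.5357, -0.1414, 0.0774]
tcp_rot: [-3.141, -0.025, -0.001]
contact_force: [0.5, 0.4, -0.5]
grip_width: 0.272
```

Request:
send_rows([
  [-0.05,0,0,0,0,0,1],
  [-0.05,0,0,0,0,0,1],
  [-0.05,0,0,0,0,0,1],
])

```text
clock: 12.2
tool_pos: [0.5356, -0.1414, 0.0774]
tcp_rot: [-3.141, -0.025, -0.002]
contact_force: [2.7, 2.2, -2.8]
grip_width: 0.273
```

Request:
send_rows([
  [-0.05,0,0,0,0,0,1],
  [-0.05,0,0,0,0,0,1],
  [-0.05,0,0,0,0,0,1],
])

```text
clock: 12.45
tool_pos: [0.5355, -0.1414, 0.0774]
tcp_rot: [-3.141, -0.025, -0.003]
contact_force: [6.5, 1.7, -4.3]
grip_width: 0.271
```

Request:
send_rows([
  [0.12,0,0,0,0,0,1],
  [0.12,0.3,0,0,0,0,1],
  [0.12,0.6,0,0,0,0,1],
  [0.12,0.9,0,0,0,0,1],
  [0.12,0.9,0,0,0,0,1],
  [0.12,0.9,0,0,0,0,1],
])

```text
clock: 12.95
tool_pos: [0.5359, -0.1513, 0.0774]
tcp_rot: [3.141, 0.024, 0.0]
contact_force: [1.2, -1.9, -2.1]
grip_width: 0.276
```

```bash
cat > f.py <<'E'
from mv import *
import sys
L=[]
for i in range(int(sys.argv[1]) if len(sys.argv)>1 else 6):
    arm.camera('top'); o=arm.get_obs(); L.append(np.r_[o['contact_force'],o['moment'],o['tool_pos']*1000])
L=np.array(L); print('F',L[:,:3].mean(0).round(2),'sd',L[:,:3].std(0).round(2),'M',L[:,3:6].mean(0).round(3),'p',L[:,6:].mean(0).round(2)); tell()
E
python3 f.py
```

```text
F [ 0.88 -0.74 -0.72] sd [0.49 0.31 0.32] M [-0.144 -0.231 -0.024] p [ 535.87 -150.81   77.36]
t 13.25 p [ 0.5358 -0.1506  0.0773] yaw 0.92 zax [-1.e-04 -1.e-04 -1.e+00] F [ 0.24 -0.1  -0.61] M [-0.141 -0.202 -0.078] g 0.268 q [-0.42  0.23  1.84 -0.    1.07  1.14]
```

Request:
send_rows([
  [0.02,0.2,0,0,0,0,1],
  [0.02,0.4,0,0,0,0,1],
  [0.02,0.4,0,0,0,0,1],
  [0.02,0.4,0,0,0,0,1],
])

```text
clock: 13.58
tool_pos: [0.536, -0.1546, 0.0772]
tcp_rot: [-3.141, -0.025, 0.001]
contact_force: [0.1, 0.0, -0.6]
grip_width: 0.27
```

```bash
python3 f.py
```

```text
F [ 0.1  -0.03 -0.33] sd [0.3  0.6  0.41] M [-0.002 -0.026 -0.004] p [ 535.98 -154.49   77.17]
t 13.88 p [ 0.536  -0.1544  0.0772] yaw 0.92 zax [-4.e-04  2.e-04 -1.e+00] F [ 0.57 -0.22 -0.86] M [ 0.042 -0.042 -0.036] g 0.276 q [-0.42  0.24  1.83 -0.    1.07  1.13]
```

Request:
send_rows([
  [0,0.2,0,0,0,0,1],
  [0,0.4,0,0,0,0,1],
  [0,0.4,0,0,0,0,1],
  [0,0.4,0,0,0,0,1],
])

```text
clock: 14.22
tool_pos: [0.5362, -0.1587, 0.0773]
tcp_rot: [-3.141, -0.025, 0.0]
contact_force: [1.0, -0.7, -1.1]
grip_width: 0.271
```

```bash
python3 f.py
```

```text
F [ 0.16  0.16 -0.68] sd [0.43 0.68 0.52] M [-0.008 -0.004 -0.   ] p [ 536.23 -158.54   77.29]
t 14.52 p [ 0.5362 -0.1585  0.0773] yaw 0.92 zax [-0.  0. -1.] F [ 0.11  1.48 -1.25] M [0.016 0.008 0.004] g 0.273 q [-0.43  0.24  1.83 -0.    1.07  1.13]
```

Request:
send_rows([
  [-0.01,0.15,0,0,0,0,1],
  [-0.01,0.3,0,0,0,0,1],
  [-0.01,0.3,0,0,0,0,1],
])

```text
clock: 14.77
tool_pos: [0.5361, -0.1618, 0.0773]
tcp_rot: [3.141, 0.025, -0.0]
contact_force: [-0.3, -0.9, -1.1]
grip_width: 0.275
```

```bash
python3 f.py 5
```

```text
F [-0.52 -0.22 -0.91] sd [0.3  0.53 0.36] M [-0.036  0.107  0.018] p [ 536.14 -161.65   77.27]
t 15.02 p [ 0.5361 -0.1616  0.0773] yaw 0.91 zax [-1.e-04 -0.e+00 -1.e+00] F [-1.02 -0.56 -0.95] M [-0.001  0.125 -0.007] g 0.276 q [-0.43  0.24  1.83 -0.    1.07  1.12]
```

Request:
send_rows([
  [-0.01,0.1,0,0,0,0,1],
  [-0.01,0.2,0,0,0,0,1],
  [-0.01,0.2,0,0,0,0,1],
])

```text
clock: 15.27
tool_pos: [0.5361, -0.1632, 0.0772]
tcp_rot: [-3.141, -0.025, 0.0]
contact_force: [0.8, 1.8, -0.9]
grip_width: 0.272
```

```bash
python3 f.py 5
```

```text
F [-0.05  2.71  0.05] sd [0.27 0.36 0.3 ] M [ 0.557 -0.023 -0.025] p [ 536.11 -163.2    77.23]
t 15.52 p [ 0.5361 -0.1632  0.0772] yaw 0.92 zax [-1.e-04  5.e-04 -1.e+00] F [-0.33  2.88 -0.03] M [ 0.634 -0.045 -0.005] g 0.275 q [-0.44  0.24  1.83  0.    1.07  1.12]
```

Request:
send_rows([
  [0,0.1,0,0,0,0,1],
  [0,0.2,0,0,0,0,1],
  [0,0.2,0,0,0,0,1],
])

```text
clock: 15.77
tool_pos: [0.5361, -0.1652, 0.0772]
tcp_rot: [-3.141, -0.025, 0.0]
contact_force: [0.2, 4.4, -0.5]
grip_width: 0.274
```

```bash
python3 f.py 5
```

```text
F [ 0.53  4.5  -0.63] sd [0.46 0.23 0.51] M [ 1.036 -0.083 -0.004] p [ 536.11 -165.24   77.2 ]
t 16.02 p [ 0.5361 -0.1652  0.0772] yaw 0.91 zax [-2.e-04  5.e-04 -1.e+00] F [ 0.48  4.32 -0.77] M [ 1.055e+00 -1.260e-01 -1.000e-03] g 0.274 q [-0.44  0.24  1.82  0.    1.07  1.11]
```

Request:
send_rows([
  [0,0.1,0,0,0,0,1],
  [0,0.2,0,0,0,0,1],
  [0,0.2,0,0,0,0,1],
])

```text
clock: 16.27
tool_pos: [0.5361, -0.1671, 0.0772]
tcp_rot: [-3.141, -0.025, 0.0]
contact_force: [0.9, 6.0, -0.2]
grip_width: 0.273
```

```bash
python3 f.py 5
```

```text
F [ 0.67  5.6  -0.78] sd [0.31 0.46 0.45] M [ 1.189 -0.117 -0.009] p [ 536.14 -167.1    77.18]
t 16.52 p [ 0.5361 -0.1671  0.0772] yaw 0.91 zax [-2.e-04  8.e-04 -1.e+00] F [ 0.54  6.27 -1.18] M [ 1.202 -0.035 -0.065] g 0.273 q [-0.44  0.24  1.82  0.    1.07  1.11]
```

Request:
send_rows([
  [0.01,0.1,0,0,0,0,1],
  [0.01,0.2,0,0,0,0,1],
  [0.01,0.25,0,0,0,0,1],
  [0.01,0.25,0,0,0,0,1],
])

```text
clock: 16.85
tool_pos: [0.5362, -0.1691, 0.0771]
tcp_rot: [-3.14, -0.025, 0.001]
contact_force: [-0.2, 7.0, 0.7]
grip_width: 0.273
```

```bash
python3 f.py 7
```

```text
F [ 0.42  7.14 -0.  ] sd [0.44 0.45 0.45] M [ 1.518 -0.089 -0.017] p [ 536.17 -169.06   77.1 ]
t 17.2 p [ 0.5362 -0.1691  0.0771] yaw 0.91 zax [-5.0e-04  1.7e-03 -1.0e+00] F [ 0.58  7.4  -0.14] M [ 1.554 -0.095  0.009] g 0.271 q [-0.45  0.25  1.82  0.    1.07  1.11]
```

Request:
send_rows([
  [0,-0.03,0,0,0,0,1],
  [0,-0.06,0,0,0,0,1],
  [0,-0.06,0,0,0,0,1],
])

```text
clock: 17.45
tool_pos: [0.5362, -0.169, 0.0771]
tcp_rot: [-3.141, -0.025, 0.001]
contact_force: [0.1, 5.6, -1.9]
grip_width: 0.27
```

```bash
python3 f.py 5
```

```text
F [ 0.59  5.24 -0.73] sd [0.17 0.36 0.5 ] M [ 1.207 -0.066  0.005] p [ 536.18 -169.01   77.11]
t 17.7 p [ 0.5362 -0.169   0.0771] yaw 0.91 zax [-4.e-04  8.e-04 -1.e+00] F [ 0.86  4.7  -0.26] M [ 1.218 -0.051 -0.046] g 0.27 q [-0.45  0.25  1.82  0.    1.07  1.11]
```

Request:
send_rows([
  [0.01,-0.05,0,0,0,0,1],
  [0.01,-0.1,0,0,0,0,1],
  [0.01,-0.15,0,0,0,0,1],
  [0.01,-0.15,0,0,0,0,1],
])

```text
clock: 18.03
tool_pos: [0.5362, -0.1687, 0.0772]
tcp_rot: [3.14, 0.025, -0.0]
contact_force: [-0.5, -1.0, -4.3]
grip_width: 0.273
```

```bash
python3 f.py 6
```

```text
F [-0.65 -1.97 -4.46] sd [0.29 1.   0.83] M [-0.423  0.087  0.005] p [ 536.21 -168.65   77.13]
t 18.33 p [ 0.5362 -0.1686  0.0771] yaw 0.91 zax [-3.e-04 -9.e-04 -1.e+00] F [-1.12 -2.96 -5.84] M [-0.616  0.091 -0.016] g 0.275 q [-0.44  0.25  1.82 -0.    1.07  1.11]
```

Request:
send_rows([
  [0,0.06,0,0,0,0,1],
  [0,0.06,0,0,0,0,1],
  [0,0.06,0,0,0,0,1],
])

```text
clock: 18.58
tool_pos: [0.5363, -0.1687, 0.0772]
tcp_rot: [3.141, 0.025, -0.001]
contact_force: [-1.2, -3.0, -4.9]
grip_width: 0.272
```

```bash
python3 f.py 6
```

```text
F [-1.02 -2.65 -5.28] sd [0.49 0.45 0.36] M [-0.562  0.147 -0.016] p [ 536.24 -168.63   77.17]
t 18.88 p [ 0.5362 -0.1686  0.0772] yaw 0.92 zax [-4.e-04 -2.e-04 -1.e+00] F [-0.83 -3.05 -5.7 ] M [-0.608  0.183  0.001] g 0.272 q [-0.44  0.25  1.82 -0.    1.07  1.11]
```

Request:
send_rows([
  [-0.01,0.04,0.05,0,0,0,1],
  [-0.01,0.08,0.1,0,0,0,1],
  [-0.01,0.08,0.1,0,0,0,1],
])

```text
clock: 19.13
tool_pos: [0.5364, -0.1689, 0.0769]
tcp_rot: [-3.141, -0.025, 0.0]
contact_force: [-4.3, 2.1, 3.6]
grip_width: 0.271
```

```bash
python3 f.py 6
```

```text
F [-4.39  2.58  4.18] sd [0.64 0.75 0.41] M [ 0.459  0.857 -0.048] p [ 536.4  -168.95   76.78]
t 19.43 p [ 0.5364 -0.169   0.0766] yaw 0.92 zax [ 1.e-04  4.e-04 -1.e+00] F [-5.09  2.8   4.92] M [ 0.443  0.845 -0.061] g 0.271 q [-0.45  0.25  1.82  0.    1.07  1.11]
```

Request:
send_rows([
  [-0.02,0,-0.03,0,0,0,1],
  [-0.04,0,-0.05,0,0,0,1],
  [-0.04,0,-0.05,0,0,0,1],
])

```text
clock: 19.68
tool_pos: [0.5362, -0.1691, 0.0766]
tcp_rot: [-3.141, -0.025, -0.001]
contact_force: [-0.4, 3.9, -0.6]
grip_width: 0.273
```

```bash
python3 f.py 6
```

```text
F [ 0.02  3.26 -1.35] sd [0.58 0.61 0.66] M [ 0.692 -0.066 -0.033] p [ 536.16 -169.08   76.58]
t 19.98 p [ 0.5361 -0.1691  0.0766] yaw 0.91 zax [ 5.e-04  4.e-04 -1.e+00] F [ 0.12  3.76 -2.3 ] M [ 0.771 -0.227 -0.036] g 0.264 q [-0.45  0.25  1.82  0.    1.07  1.11]
```

Request:
send_rows([
  [0,0,0,0,0,0,1],
  [0,0,0,0,0,0,1],
], newtons=20)

```text
clock: 20.15
tool_pos: [0.5361, -0.1691, 0.0766]
tcp_rot: [-3.141, -0.025, -0.001]
contact_force: [2.2, 4.4, -3.7]
grip_width: 0.273
```

Request:
send_rows([
  [0,0,0,0,0,0,3],
  [0,0,0,0,0,0,5],
  [0,0,0,0,0,0,5],
  [0,0,0,0,0,0,5],
  [0,0,0,0,0,0,5],
])

```text
clock: 20.57
tool_pos: [0.5361, -0.1698, 0.0771]
tcp_rot: [3.141, 0.025, 0.001]
contact_force: [0.6, 0.7, 0.6]
grip_width: 0.586
```

```bash
python3 f.py 3; python3 - <<'E'
from h import *
s=snap('scene','scene9')
cv2.imwrite('pics/v9.png',cv2.resize(s['color'][190:290,60:190],(780,600),interpolation=2))
E
```

```text
F [0.06 0.03 0.04] sd [0.61 0.13 0.51] M [-0.009  0.007  0.029] p [ 536.   -169.59   76.97]
t 20.72 p [ 0.536  -0.1695  0.0769] yaw 0.91 zax [ 1.e-04 -2.e-04 -1.e+00] F [ 0.9  -0.15 -0.38] M [-0.005 -0.015  0.021] g 0.588 q [-0.45  0.25  1.82 -0.    1.07  1.11]
```

View pics/v9.png

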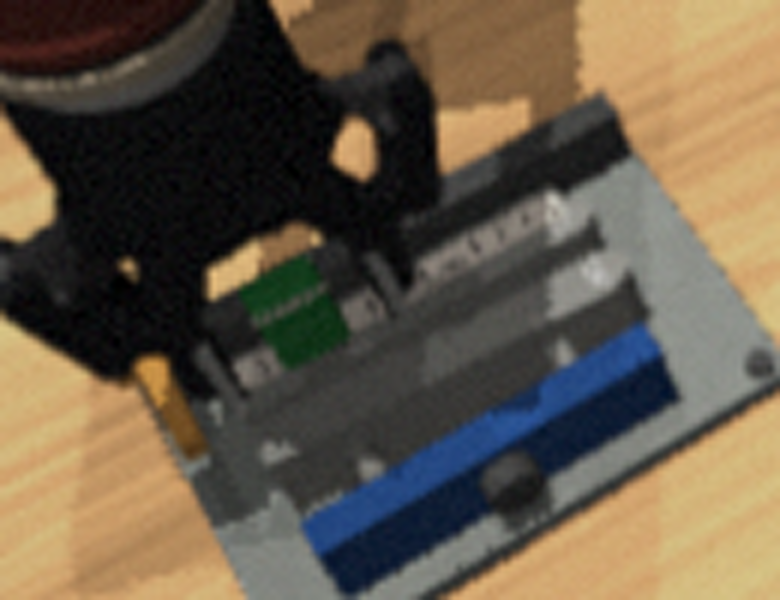

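Request:
send_rows([
  [0,0,-0.5,0,0,0,5],
  [0,0,-1.5,0,0,0,5],
  [0,0,-4,0,0,0,5],
  [0,0,-7,0,0,0,5],
  [0,0,-10,0,0,0,5],
  [0,0,-10,0,0,0,5],
  [0,0,-10,0,0,0,5],
])

```text
clock: 21.35
tool_pos: [0.5378, -0.1702, 0.1806]
tcp_rot: [3.139, 0.025, 0.009]
contact_force: [-0.9, -0.3, 0.1]
grip_width: 0.586
```

```bash
python3 - <<'E'
from mv import *
tell()
s=snap('scene','scene10')
cv2.imwrite('pics/v10.png',cv2.resize(s['color'][190:290,60:190],(780,600),interpolation=2))
T=pickle.load(open('pics/top0.pkl','rb'));S=pickle.load(open('pics/scene0.pkl','rb'))
for n,c,(u0,u1,v0,v1) in(('T',T,(400,425,235,252)),('S',S,(65,92,225,255))):
    b=c['color'].astype(int); m=(b.max(2)<45)
    k=np.zeros_like(m);k[v0:v1,u0:u1]=1;m&=k
    ys,xs=np.nonzero(m); r=cv2.minAreaRect(np.c_[xs,ys].astype(np.float32)); print(n,len(xs),r,cv2.boxPoints(r).round(1).tolist(),xs.min(),xs.max(),ys.min(),ys.max())
    print(' mean at z.077',onz(c,(xs.mean(),ys.mean()),.077))
    P=ptd(c,np.c_[xs,ys]); sel=(P[:,2]>.088)&(P[:,2]<.1); print(' top pts',sel.sum(),np.median(P[sel],0),P[sel].mean(0))
E
```

```text
t 21.35 p [ 0.5378 -0.1702  0.1806] yaw 0.92 zax [ 0.0059 -0.0028 -1.    ] F [-0.87 -0.29  0.09] M [0.024 0.035 0.042] g 0.586 q [-0.45  0.12  1.75 -0.    1.26  1.11]
T 97 ((408.4972839355469, 244.8837890625), (15.73359489440918, 13.748515129089355), 17.10272979736328) [[399.0, 249.10000610351562], [403.0, 236.0], [418.0, 240.60000610351562], [414.0, 253.8000030517578]] 400 417 236 251
 mean at z.077 [[ 0.48286755 -0.21103145  0.077     ]]
 top pts 47 [ 0.48351392 -0.21469842  0.09500212] [ 0.48364729 -0.21484093  0.09452533]
S 139 ((81.52440643310547, 243.78050231933594), (27.798931121826172, 8.277209281921387), 51.34019470214844) [[69.5999984741211, 235.5], [76.0999984741211, 230.3000030517578], [93.4000015258789, 252.0], [87.0, 257.20001220703125]] 71 91 232 254
 mean at z.077 [[ 0.48822468 -0.21692415  0.077     ]]
 top pts 57 [ 0.48717738 -0.21763577  0.09394483] [ 0.48636192 -0.21758665  0.09313424]
```

View pics/v10.png

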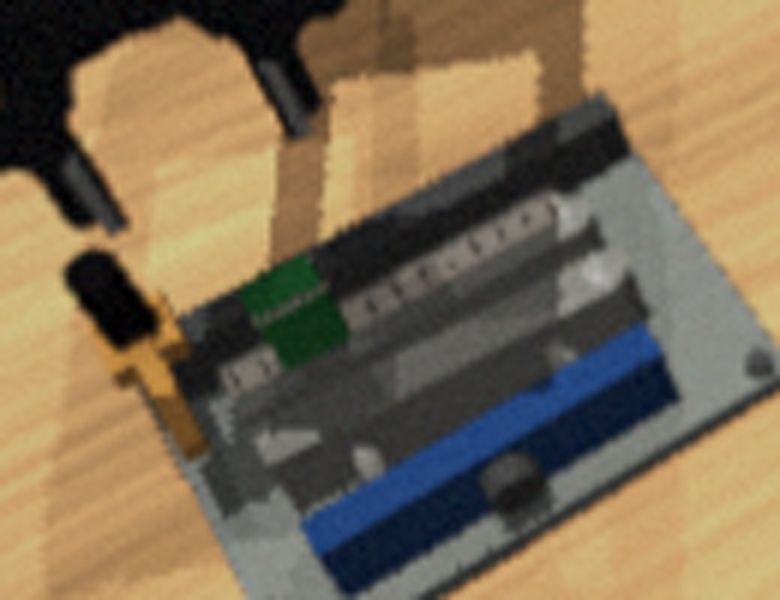

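```bash
python3 - <<'E'
from mv import *
s=snap('scene','scene11');tell()
print(row(*cur(),*tgt(.4837,-.2155,.125,.9)))
T=pickle.load(open('pics/top0.pkl','rb'));
c=lambda x,y:(315+x/6.5-.42,185+y/6.5-.42)
print(onz(T,[c(597,280),c(621,280)],.059))
E
```

```text
t 21.45 p [ 0.5357 -0.1692  0.177 ] yaw 0.92 zax [ 1.e-04 -1.e-04 -1.e+00] F [-1.08  0.5  -1.23] M [ 0.03   0.014 -0.055] g 0.585 q [-0.45  0.12  1.76 -0.    1.26  1.11]
[-5.28  4.54  5.2   0.   -0.    0.02]
[[ 0.52437408 -0.21204491  0.059     ]
 [ 0.52454669 -0.22093517  0.059     ]]
```

Request:
send_rows([
  [-2.6,2.3,0,0,0,0,5],
  [-5.2,4.5,0,0,0,0,5],
  [-5.25,4.6,0,0,0,0,5],
  [-5.25,4.6,2.5,0,0,0,5],
  [-5.25,4.6,5.0,0,0,0,5],
  [-5.25,4.6,5.0,0,0,0,5],
  [-5.25,4.6,5.0,0,0,0,5],
])

```text
clock: 22.03
tool_pos: [0.4824, -0.2149, 0.1245]
tcp_rot: [-3.138, -0.025, 0.008]
contact_force: [0.9, -1.5, 1.7]
grip_width: 0.583
```

```bash
python3 - <<'E'
from mv import *
s=snap('scene','scene12');tell()
print(row(*cur(),*tgt(.4837,-.216,.073,.9)))
cv2.imwrite('pics/v12.png',cv2.resize(s['color'][190:290,40:170],(780,600),interpolation=2))
E
```

```text
t 22.08 p [ 0.4837 -0.2156  0.1262] yaw 0.92 zax [-0.002   0.0014 -1.    ] F [-0.41 -1.    0.88] M [ 0.034 -0.014  0.005] g 0.587 q [-0.57  0.11  1.88  0.    1.16  0.99]
[ 0.01  0.04  5.32 -0.08  0.11  0.02]
```

View pics/v12.png

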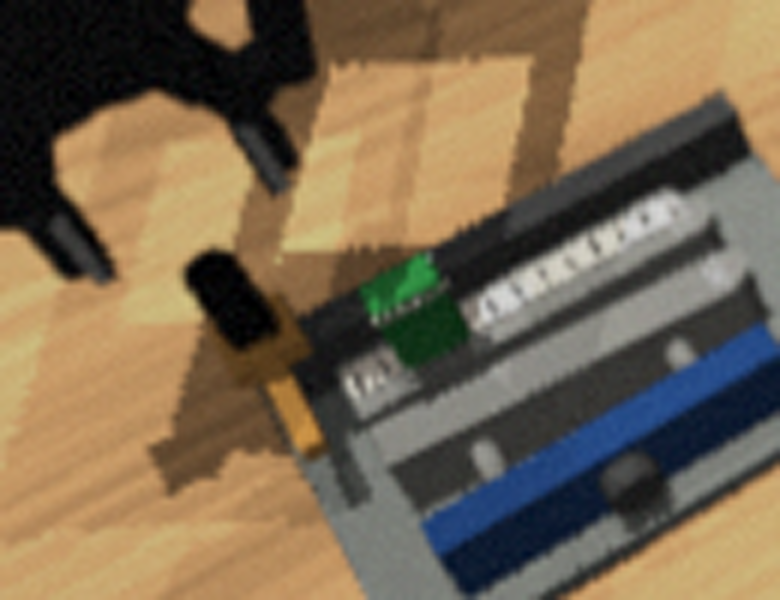

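Request:
send_rows([
  [0,0,1.5,0,0,0,5],
  [0,0,3,0,0,0,5],
  [0,0,4.2,0,0,0,5],
  [0,0,5.2,0,0,0,5],
  [0,0,5.2,0,0,0,5],
  [0,0,5.2,0,0,0,5],
])

```text
clock: 22.58
tool_pos: [0.4841, -0.216, 0.0748]
tcp_rot: [-3.141, -0.025, 0.001]
contact_force: [0.1, 0.5, 0.8]
grip_width: 0.585
```

```bash
python3 - <<'E'
from mv import *
s=snap('scene','scene13');tell()
cv2.imwrite('pics/v13.png',cv2.resize(s['color'][190:290,40:170],(780,600),interpolation=2))
E
```

```text
t 22.63 p [ 0.4846 -0.2163  0.0754] yaw 0.92 zax [ 4.e-04 -3.e-04 -1.e+00] F [-0.18 -0.1  -0.17] M [-0.047 -0.013 -0.007] g 0.587 q [-0.57  0.18  1.91 -0.    1.06  0.99]
```

View pics/v13.png

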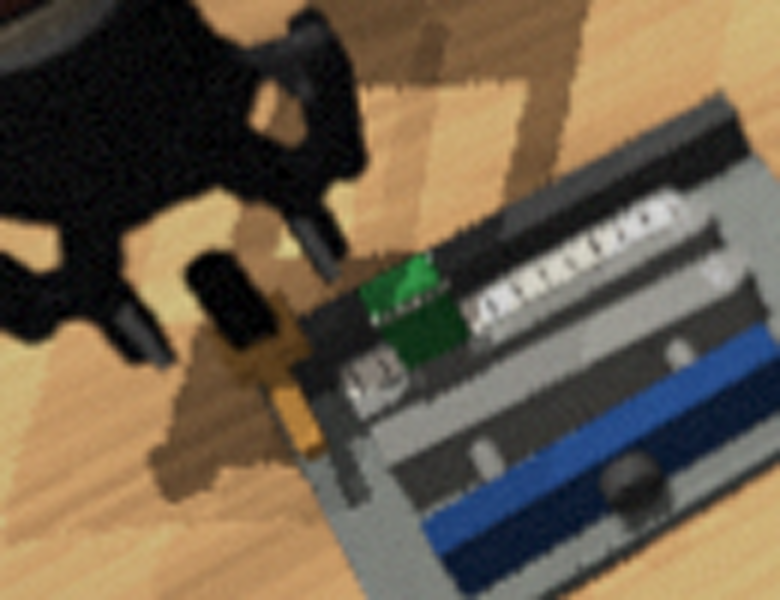

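Request:
send_rows([
  [0,0,0,0,0,0,3],
  [0,0,0,0,0,0,1.8],
  [0,0,0,0,0,0,1.0],
  [0,0,0,0,0,0,1.0],
  [0,0,0,0,0,0,1.0],
  [0,0,0,0,0,0,1.0],
  [0,0,0,0,0,0,1.0],
], newtons=25)

```text
clock: 23.22
tool_pos: [0.4847, -0.2166, 0.0757]
tcp_rot: [3.141, 0.025, 0.002]
contact_force: [-0.7, -0.3, 4.9]
grip_width: 0.205
```

```bash
python3 f.py 4
```

```text
F [-0.99 -0.2   5.53] sd [0.28 0.46 0.08] M [ 0.039  0.143 -0.012] p [ 484.72 -216.58   75.7 ]
t 23.42 p [ 0.4847 -0.2166  0.0757] yaw 0.91 zax [ 1.2e-03 -8.0e-04 -1.0e+00] F [-0.9  -0.59  5.5 ] M [0.054 0.19  0.028] g 0.202 q [-0.57  0.18  1.91 -0.    1.06  0.99]
```

Request:
send_rows([
  [0,-0.3,-0.1,0,0,0,1],
  [0,-0.8,-0.1,0,0,0,1],
  [0,-1.3,-0.1,0,0,0,1],
  [0,-1.8,-0.1,0,0,0,1],
  [0,-2.2,-0.1,0,0,0,1],
  [0,-2.5,-0.1,0,0,0,1],
  [0,-2.8,-0.1,0,0,0,1],
  [0,-2.8,-0.1,0,0,0,1],
  [0,-2.8,-0.1,0,0,0,1],
])

```text
clock: 24.17
tool_pos: [0.4842, -0.1872, 0.0758]
tcp_rot: [-3.141, -0.026, -0.002]
contact_force: [6.1, 1.3, -2.3]
grip_width: 0.2
```

```bash
python3 f.py 5;  python3 - <<'E'
from mv import *
s=snap('scene','scene14')
cv2.imwrite('pics/v14.png',cv2.resize(s['color'][190:290,50:180],(780,600),interpolation=2))
E
```

```text
F [ 5.08  0.9  -2.57] sd [0.32 0.33 0.45] M [ 0.102 -0.829  0.008] p [ 484.18 -187.28   75.79]
t 24.42 p [ 0.4842 -0.1873  0.0758] yaw 0.94 zax [ 9.e-04  5.e-04 -1.e+00] F [ 5.22  1.24 -2.37] M [ 0.115 -0.875 -0.028] g 0.198 q [-0.52  0.15  1.93  0.    1.05  1.03]
```

View pics/v14.png

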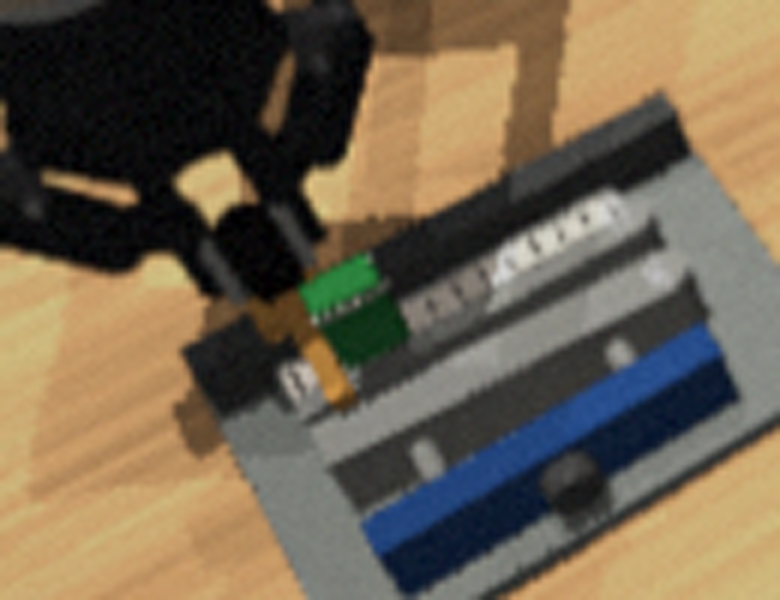

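Request:
send_rows([
  [0.1,-0.1,0,0,0,0,1],
  [0.1,-0.2,0,0,0,0,1],
  [0.1,-0.2,0,0,0,0,1],
])

```text
clock: 24.72
tool_pos: [0.4843, -0.1856, 0.0758]
tcp_rot: [-3.141, -0.026, 0.002]
contact_force: [-0.1, 1.1, 0.8]
grip_width: 0.198
```

```bash
python3 f.py 5
```

```text
F [-1.07  0.71  2.3 ] sd [0.6  0.41 0.49] M [0.102 0.166 0.007] p [ 484.27 -185.79   75.74]
t 24.97 p [ 0.4843 -0.1859  0.0757] yaw 0.92 zax [-9.e-04  4.e-04 -1.e+00] F [-1.28  1.17  1.84] M [0.153 0.224 0.009] g 0.197 q [-0.52  0.15  1.93 -0.    1.05  1.04]
```

Request:
send_rows([
  [0,-0.1,0,0,0,0,1],
  [0,-0.1,0,0,0,0,1],
])

```text
clock: 25.13
tool_pos: [0.4843, -0.1852, 0.0758]
tcp_rot: [3.141, 0.025, -0.001]
contact_force: [-2.6, -0.0, 2.9]
grip_width: 0.199
```

```bash
python3 f.py 5
```

```text
F [-3.53 -0.51  3.31] sd [0.64 0.51 0.67] M [-0.079  0.568  0.025] p [ 484.3  -185.2    75.74]
t 25.38 p [ 0.4843 -0.1852  0.0758] yaw 0.92 zax [-8.e-04  0.e+00 -1.e+00] F [-4.18 -0.23  3.88] M [-0.062  0.659 -0.013] g 0.208 q [-0.52  0.15  1.94 -0.    1.05  1.04]
```

Request:
send_rows([
  [-0.05,-0.08,0,0,0,0,1],
  [-0.05,-0.15,0,0,0,0,1],
  [-0.05,-0.15,0,0,0,0,1],
])

```text
clock: 25.63
tool_pos: [0.4842, -0.1836, 0.0758]
tcp_rot: [3.141, 0.025, 0.0]
contact_force: [-1.2, -0.7, 1.0]
grip_width: 0.202
```

```bash
python3 f.py 4
```

```text
F [-1.21 -0.36  1.07] sd [0.32 0.2  0.39] M [-0.096  0.197 -0.013] p [ 484.25 -183.59   75.77]
t 25.83 p [ 0.4842 -0.1836  0.0758] yaw 0.92 zax [ 2.e-04  1.e-04 -1.e+00] F [-1.   -0.69  0.93] M [-0.089  0.142 -0.029] g 0.202 q [-0.51  0.15  1.94  0.    1.05  1.04]
```

Request:
send_rows([
  [0,-0.1,0,0,0,0,1],
  [0,-0.1,0,0,0,0,1],
])

```text
clock: 26.0
tool_pos: [0.4842, -0.1825, 0.0758]
tcp_rot: [-3.141, -0.025, -0.0]
contact_force: [-0.9, -0.5, 0.2]
grip_width: 0.201
```

```bash
python3 f.py 4;  python3 - <<'E'
from mv import *
s=snap('scene','scene15')
cv2.imwrite('pics/v15.png',cv2.resize(s['color'][200:270,60:150],(770,600),interpolation=2))
E
```

```text
F [-0.49 -0.38  0.82] sd [0.26 0.58 0.78] M [-0.041  0.121  0.023] p [ 484.22 -182.55   75.77]
t 26.2 p [ 0.4842 -0.1826  0.0758] yaw 0.91 zax [ 2.e-04  1.e-04 -1.e+00] F [-0.63 -0.63 -0.21] M [-0.028  0.125  0.047] g 0.199 q [-0.51  0.15  1.94  0.    1.05  1.04]
```

View pics/v15.png

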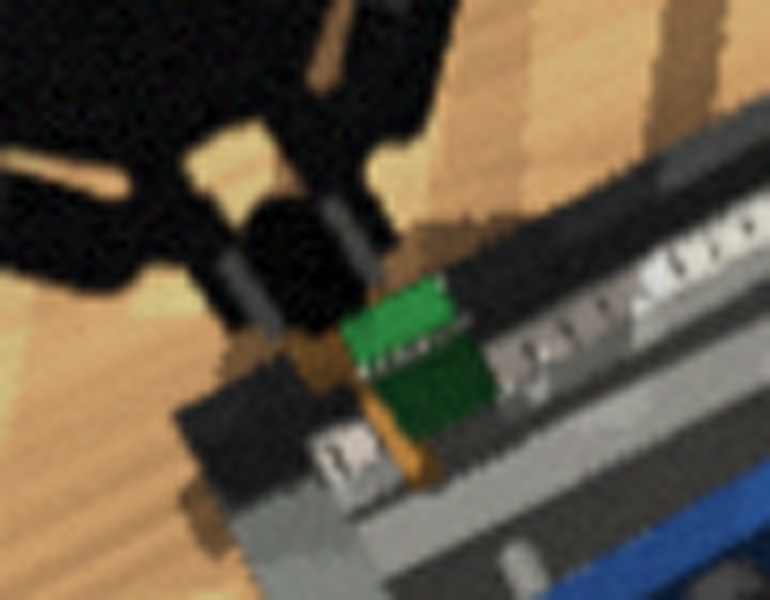

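Request:
send_rows([
  [0,-0.07,0,0,0,0,1],
  [0,-0.07,0,0,0,0,1],
])

```text
clock: 26.42
tool_pos: [0.4842, -0.182, 0.0758]
tcp_rot: [3.141, 0.025, 0.0]
contact_force: [0.1, -0.3, -0.2]
grip_width: 0.204
```

```bash
python3 f.py 4
```

```text
F [-0.19 -0.65 -0.  ] sd [0.21 0.59 0.71] M [-0.124 -0.019  0.019] p [ 484.19 -181.99   75.78]
t 26.62 p [ 0.4842 -0.182   0.0758] yaw 0.91 zax [ 1.e-04 -0.e+00 -1.e+00] F [-0.23  0.21  0.56] M [-0.151 -0.016  0.044] g 0.196 q [-0.51  0.15  1.94  0.    1.05  1.04]
```

Request:
send_rows([
  [0,-0.07,0,0,0,0,1],
  [0,-0.07,0,0,0,0,1],
])

```text
clock: 26.78
tool_pos: [0.4842, -0.1815, 0.0758]
tcp_rot: [3.141, 0.025, 0.0]
contact_force: [-0.7, -3.4, -0.9]
grip_width: 0.199
```

```bash
python3 f.py 4
```

```text
F [ 0.15 -2.59 -1.66] sd [0.5  0.28 0.45] M [-0.467 -0.089 -0.025] p [ 484.2  -181.51   75.8 ]
t 26.98 p [ 0.4842 -0.1815  0.0758] yaw 0.92 zax [ 2.e-04 -4.e-04 -1.e+00] F [-0.08 -2.9  -1.73] M [-0.506 -0.123 -0.025] g 0.199 q [-0.51  0.15  1.94 -0.    1.05  1.04]
```

Request:
send_rows([
  [0,0.04,0,0,0,0,1],
  [0,0.04,0,0,0,0,1],
])

```text
clock: 27.15
tool_pos: [0.4842, -0.1815, 0.0758]
tcp_rot: [-3.141, -0.025, -0.0]
contact_force: [0.9, -1.1, -2.0]
grip_width: 0.2
```

```bash
python3 f.py 4
```

```text
F [ 1.13 -1.27 -1.25] sd [0.18 0.32 0.35] M [-0.213 -0.193 -0.017] p [ 484.18 -181.56   75.79]
t 27.35 p [ 0.4842 -0.1815  0.0758] yaw 0.91 zax [ 2.e-04  2.e-04 -1.e+00] F [ 1.3  -1.81 -0.97] M [-0.168 -0.153  0.067] g 0.198 q [-0.51  0.15  1.94  0.    1.05  1.04]
```

Request:
send_rows([
  [0,0,0,0,0,0,2.5],
  [0,0,0,0,0,0,4],
  [0,0,0,0,0,0,4],
  [0,0,0,0,0,0,4],
  [0,0,-2,0,0,0,4],
  [0,0,-5,0,0,0,4],
  [0,0,-9,0,0,0,4],
  [0,0,-12,0,0,0,4],
  [0,0,-14,0,0,0,4],
  [0,0,-14,0,0,0,4],
])

```text
clock: 28.18
tool_pos: [0.4868, -0.183, 0.2218]
tcp_rot: [3.137, 0.025, 0.013]
contact_force: [0.5, -1.0, 1.4]
grip_width: 0.471
```

Request:
send_rows([
  [-12,8,-4,0,0,0,4],
  [-12,8,-4,0,0,0,4],
  [-12,8,-4,0,0,0,4],
  [-12,8,-4,0,0,0,4],
  [-12,12,-4,0,0,0,4],
  [-12,18,-4,0,0,0,4],
  [-12,22,-4,0,0,0,4],
  [-12,26,-4,0,0,0,4],
  [-12,26,-4,0,0,0,4],
  [-12,26,-4,0,0,0,4],
])

```text
clock: 29.02
tool_pos: [0.3671, -0.4465, 0.2541]
tcp_rot: [-3.141, -0.02, 0.002]
contact_force: [0.3, 0.3, -0.1]
grip_width: 0.47
```

```bash
python3 - <<'E'
from mv import *
tell()
s=snap('scene','scene16');c=snap('top','top16')
a=cv2.resize(cv2.convertScaleAbs(c['color'][185:270,315:430],alpha=1.6),(400,296),interpolation=2);b=cv2.resize(s['color'][205:290,70:185],(400,296),interpolation=2)
cv2.imwrite('pics/v16.png',np.hstack([a,b]));cv2.imwrite('pics/v16b.png',s['color'])
b=c['color'].astype(int); m=(b[...,1]>1.4*b[...,2])&(b[...,1]>1.2*b[...,0])&(b[...,1]>60);m[:,:330]=0;m[:195]=0;m[260:]=0;m[:,410:]=0
ys,xs=np.nonzero(m);print(len(xs),onz(c,(xs.mean(),ys.mean()),.108))
E
```

```text
t 29.02 p [ 0.3671 -0.4465  0.2541] yaw 0.72 zax [-1.3e-03  9.0e-04 -1.0e+00] F [ 0.33  0.28 -0.05] M [ 0.013  0.055 -0.002] g 0.47 q [-1.02  0.1   1.63 -0.    1.41  0.54]
58 [[ 0.53612082 -0.16580635  0.108     ]]
```

View pics/v16.png

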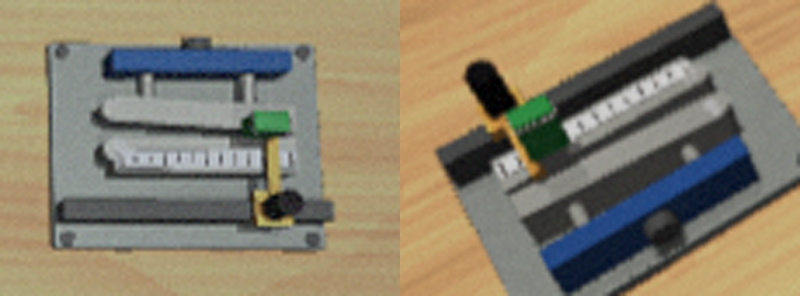

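View pics/v16b.png

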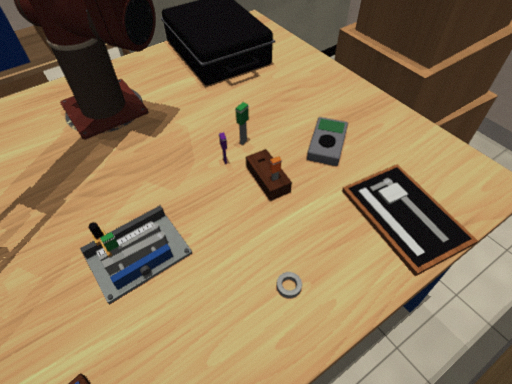

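```bash
python3 - <<'E'
from mv import *
for t in('scene10','scene16'):
    c=pickle.load(open(f'pics/{t}.pkl','rb')); b=c['color'].astype(int)
    m=(b[...,1]>1.5*b[...,2])&(b[...,1]>1.2*b[...,0]); m[:200]=0;m[300:]=0;m[:,200:]=0
    ys,xs=np.nonzero(m); print(t,len(xs),xs.mean().round(2),ys.mean().round(2),onz(c,(xs.mean(),ys.mean()),.089).round(4))
    m&=b[...,1]>85; ys,xs=np.nonzero(m); 
    if len(xs): print('  bright',len(xs),onz(c,(xs.mean(),ys.mean()),.108).round(4))
S=pickle.load(open('pics/scene16.pkl','rb'));print(proj(S,[[.536,-.169,.108],[.536,-.169,.07]]))
E
```

```text
scene10 190 105.63 240.07 [[ 0.5286 -0.1727  0.089 ]]
scene16 183 108.79 240.87 [[ 0.5341 -0.1683  0.089 ]]
  bright 71 [[ 0.5375 -0.1673  0.108 ]]
[[105.69328037 236.59835377]
 [111.78019253 246.65739784]]
```

```bash
python3 - <<'E'
from mv import *
for t in('scene10','scene11','scene12','scene13','scene14','scene15','scene16'):
    c=pickle.load(open(f'pics/{t}.pkl','rb')); b=c['color'].astype(int)
    m=(b[...,1]>1.5*b[...,2])&(b[...,1]>1.2*b[...,0]); m[:200]=0;m[300:]=0;m[:,200:]=0
    n,l,s,ce=cv2.connectedComponentsWithStats(m.astype(np.uint8)); i=1+np.argmax(s[1:,4]); print(t,s[i],ce[i].round(2))
E
```

```text
scene10 [103 239  15  12 105] [110.62 244.82]
scene11 [103 239  15  12 106] [110.64 244.82]
scene12 [103 239  15  12 105] [110.67 244.89]
scene13 [103 239  15  13 107] [110.64 244.9 ]
scene14 [104 239  14  12 101] [110.9 244.8]
scene15 [104 239  14  12 102] [110.9  244.75]
scene16 [105 239  13  12  99] [111.19 244.71]
```

```bash
python3 - <<'E'
from mv import *
c=snap('scene','scene17'); d=np.abs(c['color'].astype(int)-pickle.load(open('pics/scene16.pkl','rb'))['color']).max(2)[200:300,60:200]; print((d>60).sum())
tell(); print(arm.close_job())
E
```

```text
0
t 29.17 p [ 0.3681 -0.4424  0.2548] yaw 0.92 zax [-9.0e-04  2.2e-03 -1.0e+00] F [-0.9   0.63 -0.07] M [ 0.033 -0.051 -0.005] g 0.471 q [-1.01  0.09  1.64  0.    1.41  0.54]
the job is handed in; nothing more can be done
None
```

The job is handed in at about 29 s of the 69 s allowed. The green-handled blade stands upright, held by both jaws, and the brass pointer is up against it.

- **Bite and squeeze:** The blade bit with the TCP (fixture x runs along −y) at about y = −0.1625 m, and I slid it about 6.6 mm further. The drag reached about 7.1 N, which I put at about 6.7 N of squeeze; that figure is worked out, not measured.
- **Letting go:** I relieved the load before opening the gripper. On the way the sideways and vertical forces swung to about 4–6 N before I corrected them. The last reading before opening still showed about 2 N sideways and 4 N along the gap, so the final squeeze may differ a little.
- **Pointer:** I felt it touch the blade within about 0.5 mm of where I expected. The peak force was about 2.6–2.9 N, of which I put some 2 N on the blade. I backed off and let go.
- **Last checks:**
    - The blade looks upright in the pictures, and the handle's right-hand edge stayed in the same pixel column from release to the end.
    - The handle's left edge moved in by 2 pixels, which I put down to the pointer and knob covering it.
    - The top camera placed the blade about 3 mm from where I released it. I took that as camera and masking error.
    - In the last overall picture the orange blade, ring and multimeter look undisturbed; I did not measure them.
    - The last two pictures of the stand showed no change, with the arm well clear.

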